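# Reference the label reader, book in the reagent bottles and put them on the drip tray

### The arm

A 6-joint arm with a two-finger parallel gripper is mounted at the origin on a cart in front of the work surface, level with it; the furniture and walls round the work are solid. World frame = base frame: x ahead of the robot, y to its left, z up, the work surface at z = 0. Lengths are in m, angles in rad, forces in N, time in s.
With the tool pointing down it reaches from about 0.425 to 0.95 m from the base axis. Payload 3.5 kg.
Tool frame: the origin (TCP) lies between the finger pads, 19 mm behind the fingertips; this is the grasp point; z points along the fingers, y is the line along which they close (so a half turn about z gives the same grasp; the last joint's range is limited). The gripper opens to 85 mm and grips with 20 to 120 N. Pads are 22 mm wide; open, the fingers measure 114 mm over their backs; the gripper's body (76 mm by 85 mm) begins 54 mm behind the grasp point. The pads swing forward as they close: fully open they stand 13 mm farther back than shut.
Start: joints at [1.165, 0.286, 1.577, -0, 1.279, -0.15], TCP at [0.171, 0.653, 0.25] pointing down, gripper open.
Joint ranges: [-2.77, 2.77], [-0.9, 2.22], [0.21, 2.48], [-1.53, 4.67], [0.24, 2.81], [-2.84, 2.84]. Speed limits (rad/s): [2.79, 2.79, 3.14, 3.14, 3.14, 3.14].

### API

Orientations are given as a unit quaternion [x, y, z, w].
In Python, from plant import readout, cams, sign_off gives the robot as it stands. The module is installed in compiled form; this text tells all that it offers.
- The arm moves only by the tool step_arm, never from a script. Its argument "increments" is a list of rows, each a list of 2 entries, a list of its own where there are three numbers: the shift along the world's x, y, z in mm, then the turn, a rotation vector about the world's x, y, z in rad. In form: [[[x, y, z], [rx, ry, rz]], ...]. A call has 1 to 8 rows; each row shifts and turns the commanded pose from where the row before left it; what a row does not reach is not made up. A row lasts 1/12 s, in which the tool goes at most 41.7 mm and 7.16 degrees, less where a joint would pass 70% of its speed; a pose out of reach is approached as far as the arm can. A call is refused whole if a number of a shift passes 41.7 or a number of a turn 0.125, either way. A call with a gripper value outside its range is refused whole. "fingers" is the opening, from -1 (shut) to 1 (fully open), set as the call begins (left out, the last holds). The fingers move at their own pace and stop on an object; "grip_force" is the grip in N (left out, the last holds). Time passes only in rows, so rows that do not move let the fingers close. It gives the time, the measured TCP pose, the force, the opening and the grip force at its end, in the units of the state.
- readout.get_state(): the state, without advancing time (a new reading comes with each control period).
- cams.read_camera(name): name is "side" or "top" or "wrist"; returns the picture (420x560x3 uint8, red, green, blue); there is no depth.
- cams.get_calibration(name): a dict with "fx", "fy", "cx", "cy" (pixels), "eye" and "rotation" of the camera in the world; the wrist camera has in their place "T_tool_cam" (4x4, takes a point from camera to tool coordinates, whose origin is the TCP and whose axes are the flange's). Camera axes: x right, y up, looking along -z (the intrinsics and any distortion apply to the point x, -y, -z); pixel columns grow to the right and rows downward; lengths in m; the calibration is good to about 2 mm. A picture is of the moment at which its call begins: read the wrist's pose just before it. get_calibration takes no time and is no camera call.
- sign_off(): hands the job in; it is judged then, once.
The state is a dict: "time": time; "qpos": joint angles; "dq": joint speeds; "joint_efforts": joint torques, N m; "eef_pos": TCP position; "tcp_rot": TCP orientation; "contact_force": force on the tool from outside, world axes, zero at the start; "wrist_torque": the same for the moment, N m; "opening": opening from 0.0 (shut) to 1.0 (fully open); "finger_force": force on a finger pad.
Only numpy, scipy, OpenCV 4.12 (cv2) and the standard library are available. Lean on these libraries where they do the work, as an engineer would, in place of code of your own. Each camera call takes 0.05 s, during which the arm holds its last target. There are 200 camera calls.

### The job

Raise the shutter lever on the tile head, take the hand reader from its cradle and hold it steady, square on and about 8 cm away, on the bare white tile for two seconds; then read in the same way the label of each bottle standing out on the bench in front of the robot, in order from the thickest to the thinnest, and lay the reader back in its cradle. By the end stand all those bottles upright on the drip tray, swing the shutter lever fully down again, and leave the other things alone.

Things in the scene. Friction and masses are not known exactly. Their poses are not given: they have to be found in the camera images.
- shutter_lever (a joint): shutter lever on the front of the tile head, rad: 0 = down, level, its round flap over the white tile; 1.3 = fully raised (stop), tile bare. It swings in the plane of the head's front face and stays where it is left by hinge friction (about 1 N at the knob)
- lever_knob (a point): middle of the lever's grip knob: a black rod 14 mm thick, pointing out of the head's front along the head's -x; about 34 mm of it stands clear of the 9 mm bar. Fingers may close on it from above across the head's y
- lever_pivot (a point): point on the lever's hinge axis (axis along the head's x), level with the middle of the knob along x and 85 mm from it: with the lever at angle a the knob lies at 85*cos(a) mm towards the head's -y and 85*sin(a) mm above this point. 60 mm above the underside of the head
- tile_head: fixed grey housing, 36 x 74 mm, 96 mm high, on a steel base plate 90 x 120 x 10 mm, standing to the right of the tall microscope; the housing spans y = -25 to +49 mm; its front (-x) carries the white tile and the lever. Origin: middle of the base's underside, z up
- tile (a point): middle of the white round reference tile (36 mm across) on the head's front, 60 mm above the underside of the head; same axes as the head: the tile faces the head's -x and the beam must run along the head's +x
- reader: hand-held label reader: grey body 28 x 28 mm, 118 mm long, with a larger head (37 long, 46 wide, 40 mm high) at its front, 0.1 to 0.2 kg. Origin on the axis of the slim body, its grip and balance point; x along the reader, towards the window; z up as it lies in the cradle. The slim body spans x = -70 to +48 mm, the head x = +48 to +85 mm
- reader_eye (a point): middle of the reader's window, 85 mm ahead of the reader's origin on its axis; the beam leaves along the reader's +x. It reads square on (within about 25 degrees, from any side) from 50 to 110 mm, with the beam on the middle of the target within 12 mm
- cradle: fixed black cradle, base 130 x 80 x 8 mm, with two U-shaped saddles (each 8 mm thick, middles 36 mm ahead of and behind the cradle's middle, 64 mm clear between them) that carry the slim body of the reader; saddle floor at 36 mm, cheeks 34 mm apart inside, flaring outward to 67 mm height. Origin: middle of the underside, z up, x along the reader's lie
- cradle_seat (a point): where the reader's origin lies when it rests in the cradle, 50 mm above the underside of the cradle; the reader starts with its x along the cradle's x. The fingers take the reader between the saddles, from above
- drip_tray: fixed flat steel tray, 120 (x) x 240 (y) mm, rim 12 mm high and 4 mm thick, floor 4 mm thick. Origin: middle of the underside, z up
- large_bottle: thickest bottle, white with a red cap: body 60 mm across, 128 mm high, the top 24 mm its cap, 32 mm across; can be gripped on the body with the TCP 84 mm above its foot; about 0.5 kg, heavy at the foot. Origin: middle of the underside, z up. May be absent
- large_label (a point): point at the middle of the printed label, on the bottle's side; same axes as the bottle, so the label faces the bottle's -x and the beam must run along the bottle's +x. Height above the bottle's foot: 43 mm
- medium_bottle: middle bottle, tan with a black screw cap: body 46 mm across, 100 mm high; can be gripped on the body with the TCP 57 mm above its foot; about 0.3 kg, heavy at the foot. Origin: middle of the underside, z up. May be absent
- medium_label (a point): point at the middle of the printed label, on the bottle's side; same axes as the bottle, so the label faces the bottle's -x and the beam must run along the bottle's +x. Height above the bottle's foot: 34 mm
- small_bottle: thinnest bottle, white with a dropper tip: body 36 mm across, 104 mm high with its tip; can be gripped on the body with the TCP 61 mm above its foot; about 0.3 kg, heavy at the foot. Origin: middle of the underside, z up. May be absent
- small_label (a point): point at the middle of the printed label, on the bottle's side; same axes as the bottle, so the label faces the bottle's -x and the beam must run along the bottle's +x. Height above the bottle's foot: 28 mm
- hardness_block: bystander: round steel reference block, 55 mm across, 16 mm high; origin under its middle
- steel_offcut: bystander: sawn steel bar 20 x 44 x 18 mm; origin under its middle
- section_red: bystander: round mounted section, 30 mm across, 17 mm high; origin under its middle
Mind the look-alikes: they are no part of the job. Leave any green look-alike of the small_bottle alone.

How it is judged:
On the way, in this order (a step that is already met when the one before it is completed fails the run):
1. the shutter lever is raised, baring the tile (value of joint shutter_lever above 1 rad), for 0.2 s.
2. the reader is aimed steadily at the bare tile for a second (x of reader_eye in the frame of tile between -0.115 and -0.045 m and y of tile in the frame of reader_eye between -0.013 and 0.013 m and z of tile in the frame of reader_eye between -0.013 and 0.013 m and angle between the x axis of reader_eye and the x axis of tile_head, either way round below 0.45 rad and value of joint shutter_lever above 1 rad), for 1.2 s.
3. the reader is aimed steadily at the label of the large bottle for a second (x of reader_eye in the frame of large_label between -0.115 and -0.045 m and y of large_label in the frame of reader_eye between -0.013 and 0.013 m and z of large_label in the frame of reader_eye between -0.013 and 0.013 m and angle between the x axis of reader_eye and the x axis of large_bottle, either way round below 0.45 rad), for 1.2 s.
4. the reader is aimed steadily at the label of the medium bottle for a second (x of reader_eye in the frame of medium_label between -0.115 and -0.045 m and y of medium_label in the frame of reader_eye between -0.013 and 0.013 m and z of medium_label in the frame of reader_eye between -0.013 and 0.013 m and angle between the x axis of reader_eye and the x axis of medium_bottle, either way round below 0.45 rad), for 1.2 s.
5. the reader is aimed steadily at the label of the small bottle for a second (x of reader_eye in the frame of small_label between -0.115 and -0.045 m and y of small_label in the frame of reader_eye between -0.013 and 0.013 m and z of small_label in the frame of reader_eye between -0.013 and 0.013 m and angle between the x axis of reader_eye and the x axis of small_bottle, either way round below 0.45 rad), for 1.2 s.
6. the reader is back in its cradle and let go (distance between reader and cradle_seat below 0.015 m and angle between the x axis of reader and the x axis of cradle, either way round below 0.12 rad and linear speed of reader below 0.02 m/s and contact force between reader and the fingers below 0.05 N), for 0.3 s.
At the end, for the whole second after the job is handed in: Reader released in its cradle (within 15 mm of the seat, 0.12 rad), shutter lever down (below 0.10 rad), every bottle present upright (0.12 rad) and still on the tray floor, origin within 50 mm (tray x) and 110 mm (tray y) of its middle (all of step 6 and value of joint shutter_lever below 0.1 rad and x of large_bottle in the frame of drip_tray between -0.05 and 0.05 m and y of large_bottle in the frame of drip_tray between -0.11 and 0.11 m and z of large_bottle in the frame of drip_tray between -0.002 and 0.009 m and angle between each of large_bottle, medium_bottle, small_bottle's own z axis and vertical below 0.12 rad and linear speed of each of large_bottle, medium_bottle, small_bottle below 0.02 m/s and x of medium_bottle in the frame of drip_tray between -0.05 and 0.05 m and y of medium_bottle in the frame of drip_tray between -0.11 and 0.11 m and z of medium_bottle in the frame of drip_tray between -0.002 and 0.009 m and x of small_bottle in the frame of drip_tray between -0.05 and 0.05 m and y of small_bottle in the frame of drip_tray between -0.11 and 0.11 m and z of small_bottle in the frame of drip_tray between -0.002 and 0.009 m); the robot touches nothing.
It fails at once if the hardness block is pushed more than 3 cm (distance of hardness_block from where it was at the start of the episode above 0.03 m).
It fails at once if the steel offcut is pushed more than 3 cm (distance of steel_offcut from where it was at the start of the episode above 0.03 m).
It fails at once if the section red is pushed more than 3 cm (distance of section_red from where it was at the start of the episode above 0.03 m).
Of large_bottle, medium_bottle, small_bottle only 2 to 3 are there at a start; the rules pass over those that are not, and their reading is None.
At some moment in a run one of large_bottle, medium_bottle, small_bottle may be knocked a few centimetres aside while the robot is not near it.
It also fails if it takes over 210 s, if anything falls off the work surface, if the arm or the gripper's body presses on something with over 40 N, if the wrist force passes 120 N, or if a joint passes its speed limit or range.

## Working session

There is one attempt and no reset: what is moved stays moved. The work goes in short steps, Python scripts to look and compute and a tool call to move; the robot and the scene stay as the last step left them, time stands still between calls to the robot, and variables do not carry over. Pictures are saved under pics/ and viewed, at most 14 in all, crops included, and the job is handed in when it is done.

Besides the shell and the picture viewer there is one more tool, called after "Call:" as a command line: name --argument value ..., lists and objects as JSON in quotes. step_arm: Moves the arm, as the interface text tells. Its arguments: {"type":"object","properties":{"increments":{"type":"array","items":{"type":"array"}},"fingers":{"type":"number"},"grip_force":{"type":"number"}},"required":["increments"]}

```bash
ls; mkdir -p pics
cat > h.py <<'E'
import numpy as np, cv2
from plant import readout, cams, sign_off
from scipy.spatial.transform import Rotation as R
def snap(n,f):
    s=readout.get_state(); im=cams.read_camera(n); cv2.imwrite('pics/'+f+'.png',im[:,:,::-1]); return s,im
def campose(n,s=None):
    c=cams.get_calibration(n)
    if n!='wrist': return c,np.array(c['eye']),np.array(c['rotation'])
    T=np.array(c['T_tool_cam']); r=R.from_quat(s['tcp_rot']).as_matrix()
    return c,np.array(s['eef_pos'])+r@T[:3,3],r@T[:3,:3]
def ray(n,u,v,s=None):
    c,e,r=campose(n,s); d=r@np.array([(u-c['cx'])/c['fx'],-(v-c['cy'])/c['fy'],-1]); return e,d
def atz(n,u,v,z,s=None):
    e,d=ray(n,u,v,s); return e+d*(z-e[2])/d[2]
def proj(n,p,s=None):
    c,e,r=campose(n,s); q=r.T@(np.array(p)-e); return c['cx']+c['fx']*q[0]/-q[2], c['cy']-c['fy']*q[1]/-q[2]
E
python3 - <<'E'
from h import *
np.set_printoptions(precision=4,suppress=True)
for n in ['side','top','wrist']:
    s,im=snap(n,n+'0'); print(cams.get_calibration(n))
print(s)
E
```

```text
pics
{'fx': 378.86382010818073, 'fy': 378.86382010818073, 'cx': 287.58732142763694, 'cy': 216.1198336193412, 'eye': array([ 0.2738, -0.949 ,  0.6674]), 'rotation': array([ 0.4096, -0.0829, -0.1586,  0.8946])}
{'fx': 535.8593563449432, 'fy': 535.8593563449432, 'cx': 285.7968642103141, 'cy': 208.08775118824423, 'eye': array([ 0.4116, -0.2561,  1.3232]), 'rotation': array([ 0.0318, -0.042 , -0.7009,  0.7113])}
{'fx': 375.1917004846476, 'fy': 375.1917004846476, 'cx': 287.0615020606276, 'cy': 211.20101971381854, 'T_tool_cam': array([[-0.    ,  0.9579,  0.2871,  0.0715],
       [ 1.    , -0.0001,  0.0004, -0.0011],
       [ 0.0004,  0.2871, -0.9579, -0.1251],
       [ 0.    ,  0.    ,  0.    ,  1.    ]])}
{'time': 0.1, 'qpos': array([ 1.165 ,  0.2871,  1.578 ,  0.    ,  1.2786, -0.15  ]), 'dq': array([ 0.0003, -0.0032, -0.0024, -0.0009,  0.0003,  0.0003]), 'joint_efforts': array([  0.0011, -40.7297, -29.3699,  -0.0001,   0.0033,  -0.    ]), 'eef_pos': array([0.1705, 0.6525, 0.2487]), 'tcp_rot': array([ 0.1276,  0.9918, -0.001 , -0.0003]), 'contact_force': array([-0.292 ,  0.8721, -0.8942]), 'wrist_torque': array([ 0.0505, -0.0155,  0.0058]), 'finger_force': 0.0, 'opening': 1.001389583912545}
```

```bash
sed -i "s/np.array(c\['rotation'\])/R.from_quat(c['rotation']).as_matrix()/" h.py
```

```text
(no output)
```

View pics/top0.png

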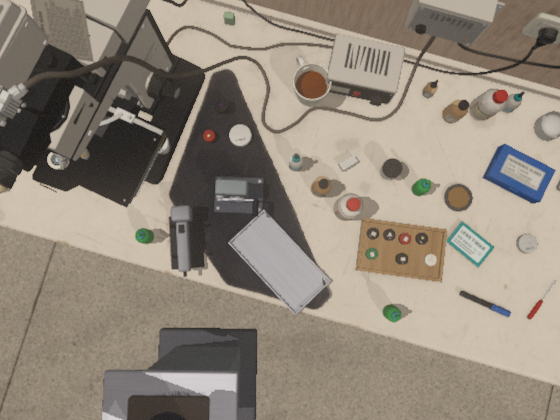

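View pics/side0.png

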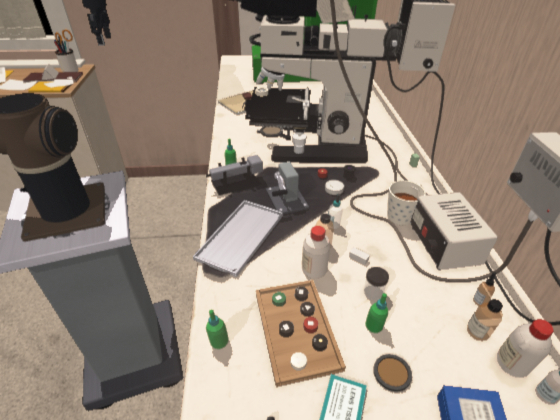

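Run:
```python
import cv2
t=cv2.imread('pics/top0.png');s=cv2.imread('pics/side0.png')
cv2.imwrite('pics/tc.png',cv2.resize(t[120:320,155:385],(0,0),fx=3,fy=3,interpolation=cv2.INTER_CUBIC)[:600,:690])
cv2.imwrite('pics/sc.png',cv2.resize(s[140:290,190:390],(0,0),fx=4,fy=4,interpolation=cv2.INTER_CUBIC))
```

```text
(no output)
```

View pics/tc.png

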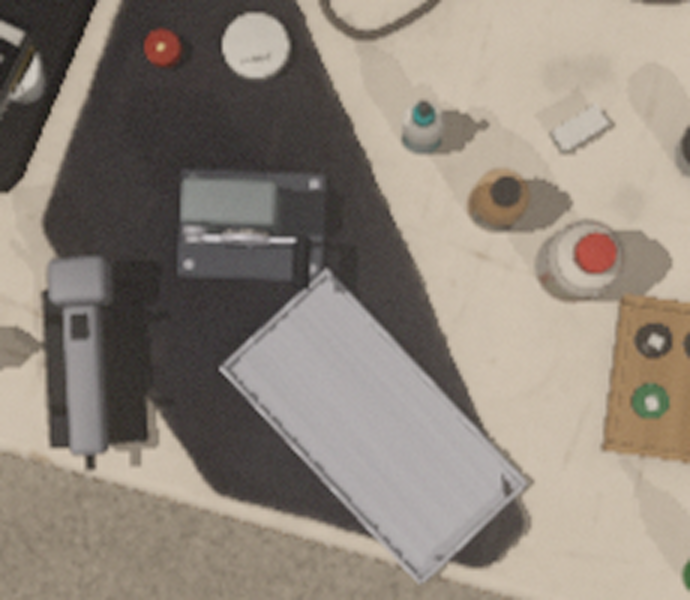

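View pics/sc.png

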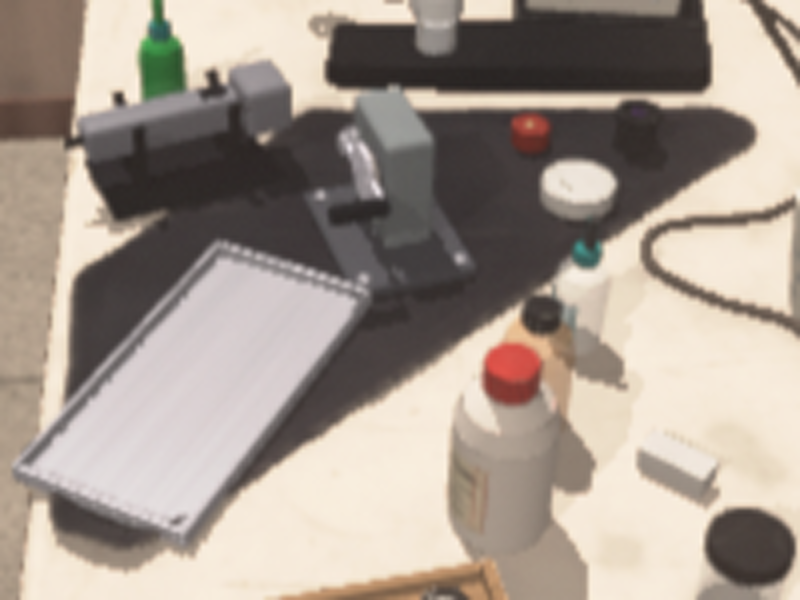

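Run:
```python
from h import *
np.set_printoptions(precision=4,suppress=True)
T=lambda n,u,v,z:print(n,atz('top',155+u/3,120+v/3,z)[:3])
S=lambda n,u,v,z:print(n,'side',atz('side',190+u/4,140+v/4,z)[:3])
for c in [(183,172),(326,172),(325,278),(178,280)]:T('plate',*c,.01)
for c in [(183,177),(277,177),(277,226),(180,224)]:T('housing top',*c,.096)
for c in [(328,269),(529,481),(423,580),(220,368)]:T('trayrim',*c,.012)
for c in [(220,245),(370,297),(185,543),(15,472)]:S('trayrim',*c,.012)
T('rd head front L',50,262,.07);T('rd head front R',108,260,.07);T('rd tailL',70,452,.064);T('rd tailR',106,450,.064)
T('knobtip',322,270,.06);T('knob root',318,240,.06)
T('Lcap',596,252,.128);S('Lcap',512,358,.128); S('Lfoot',500,545,0)
T('Mcap',506,190,.1);S('Mcap',542,306,.1)
T('Stip',424,108,.104);S('Stip',587,240,.104)
T('block',256,45,.016);T('red',162,47,.017);T('offcut',582,128,.018)
```

```text
plate [ 0.6234 -0.1003  0.01  ]
plate [ 0.6253 -0.2182  0.01  ]
plate [ 0.5373 -0.2189  0.01  ]
plate [ 0.5338 -0.0987  0.01  ]
housing top [ 0.6056 -0.1106  0.096 ]
housing top [ 0.6068 -0.1829  0.096 ]
housing top [ 0.5687 -0.1838  0.096 ]
housing top [ 0.5691 -0.1093  0.096 ]
trayrim [ 0.5446 -0.2213  0.012 ]
trayrim [ 0.3746 -0.3871  0.012 ]
trayrim [ 0.2945 -0.3022  0.012 ]
trayrim [ 0.4623 -0.135   0.012 ]
trayrim side [ 0.4647 -0.1388  0.012 ]
trayrim side [ 0.5439 -0.2257  0.012 ]
trayrim side [ 0.3734 -0.3913  0.012 ]
trayrim side [ 0.2938 -0.3055  0.012 ]
rd head front L [ 0.5408 -0.0056  0.07  ]
rd head front R [ 0.5431 -0.0508  0.07  ]
rd tailL [ 0.3935 -0.0253  0.064 ]
rd tailR [ 0.3955 -0.0531  0.064 ]
knobtip [ 0.5389 -0.2179  0.06  ]
knob root [ 0.5627 -0.2143  0.06  ]
Lcap [ 0.5488 -0.425   0.128 ]
Lcap side [ 0.5496 -0.4251  0.128 ]
Lfoot side [ 0.544  -0.4431  0.    ]
Mcap [ 0.5989 -0.3595  0.1   ]
Mcap side [ 0.5984 -0.3632  0.1   ]
Stip [ 0.6611 -0.2954  0.104 ]
Stip side [ 0.6477 -0.3207  0.104 ]
block [ 0.7298 -0.1584  0.016 ]
red [ 0.7265 -0.0809  0.017 ]
offcut [ 0.6642 -0.4288  0.018 ]
```

Run:
```python
from h import *
for c in [(125,203),(35,190),(0,210),(60,165),(160,185)]:
  print(c,[atz('top',*c,z)[:2].round(3).tolist() for z in (0,.1,.2,.3,.4)])
for c in [(248,155),(247,120),(245,93),(262,50),(255,10)]:
  print(c,[atz('side',*c,z).round(3).tolist()[:2] for z in (0,.1,.2,.3,.4,.5)])
```

```text
(125, 203) [[0.557, 0.124], [0.546, 0.095], [0.535, 0.066], [0.524, 0.038], [0.513, 0.009]]
(35, 190) [[0.586, 0.347], [0.573, 0.301], [0.56, 0.256], [0.546, 0.21], [0.533, 0.165]]
(0, 210) [[0.535, 0.429], [0.526, 0.378], [0.516, 0.326], [0.507, 0.274], [0.498, 0.222]]
(60, 165) [[0.65, 0.289], [0.632, 0.248], [0.614, 0.207], [0.596, 0.166], [0.578, 0.124]]
(160, 185) [[0.603, 0.039], [0.589, 0.017], [0.574, -0.005], [0.56, -0.028], [0.545, -0.05]]
(248, 155) [[0.545, 0.111], [0.504, -0.048], [0.464, -0.206], [0.423, -0.365], [0.382, -0.524], [0.342, -0.683]]
(247, 120) [[0.611, 0.356], [0.561, 0.161], [0.51, -0.035], [0.46, -0.23], [0.409, -0.426], [0.358, -0.622]]
(245, 93) [[0.673, 0.605], [0.613, 0.372], [0.554, 0.139], [0.494, -0.093], [0.434, -0.326], [0.374, -0.559]]
(262, 50) [[0.921, 1.141], [0.824, 0.828], [0.727, 0.515], [0.63, 0.202], [0.533, -0.111], [0.436, -0.425]]
(255, 10) [[1.152, 2.037], [1.021, 1.59], [0.889, 1.142], [0.757, 0.695], [0.626, 0.247], [0.494, -0.2]]
```

View pics/wrist0.png

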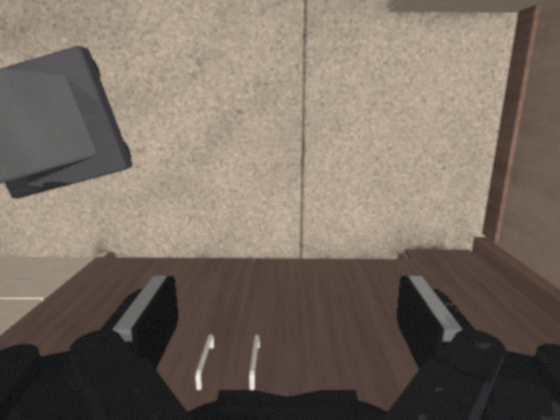

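Call:
step_arm --increments '[[[8,-30,6],[0,0,0.03]],[[8,-32,6],[0,0,0.03]],[[9,-32,6],[0,0,0.03]],[[10,-32,6],[0,0,0.03]],[[11,-32,6],[0,0,0.03]],[[13,-31,6],[0,0,0.03]],[[15,-31,6],[0,0,0.03]],[[16,-31,6],[0,0,0.04]]]' --fingers 1

```text
time: 0.82
eef_pos: [0.2606, 0.4004, 0.298]
tcp_rot: [0.002, 1.0, -0.0, -0.0]
contact_force: [0.3, -0.5, 0.4]
opening: 0.998
finger_force: 0.0
```

Call:
step_arm --increments '[[[17,-30,0],[0,0,0]],[[17,-30,0],[0,0,0]],[[17,-30,0],[0,0,0]],[[17,-30,0],[0,0,0]],[[14,-32,0],[0,0,0]],[[12,-34,0],[0,0,0]],[[8,-35,0],[0,0,0]],[[3,-35,0],[0,0,0]]]'

```text
time: 1.48
eef_pos: [0.366, 0.1443, 0.2978]
tcp_rot: [0.003, 1.0, -0.0, 0.0]
contact_force: [1.2, -0.3, -0.6]
opening: 0.999
finger_force: 0.0
```

Call:
step_arm --increments '[[[2,-38,0],[0,-0.03,0]],[[5,-38,0],[0,-0.06,0]],[[10,-38,0],[0,-0.07,0]],[[15,-38,0],[0,-0.07,0]],[[18,-35,0],[0,-0.07,0]],[[18,-25,0],[0,-0.07,0]],[[12,-15,0],[0,-0.06,0]],[[0,0,0],[0,0,0]]]'

```text
time: 2.15
eef_pos: [0.4455, -0.0836, 0.2969]
tcp_rot: [0.005, 0.977, 0.0, 0.213]
contact_force: [-0.5, 0.8, -0.4]
opening: 1.003
finger_force: 0.0
```

Call:
step_arm --increments '[[[5,-30,0],[0,0,0]],[[5,-35,0],[0,0,0]],[[5,-35,0],[0,0,0]],[[5,-35,0],[0,-0.02,0]],[[5,-30,0],[0,-0.05,0]],[[0,0,0],[0,0,0]],[[0,0,0],[0,0,0]]]'

```text
time: 2.73
eef_pos: [0.4703, -0.2462, 0.2972]
tcp_rot: [0.004, 0.969, 0.002, 0.246]
contact_force: [0.3, -0.4, 0.3]
opening: 0.997
finger_force: 0.0
```

Run:
```python
from h import *
s,im=snap('wrist','w1'); print(s['time'],s['eef_pos'],s['tcp_rot'])
np.save('w1.npy',s,allow_pickle=True)
cv2.imwrite('pics/w1r.png',cv2.resize(im[::-1,::-1,::-1],(800,600),interpolation=cv2.INTER_CUBIC))
```

```text
2.7333 [ 0.47030714 -0.24616905  0.2971906 ] [0.00374451 0.96921307 0.00174998 0.24618882]
```

View pics/w1r.png

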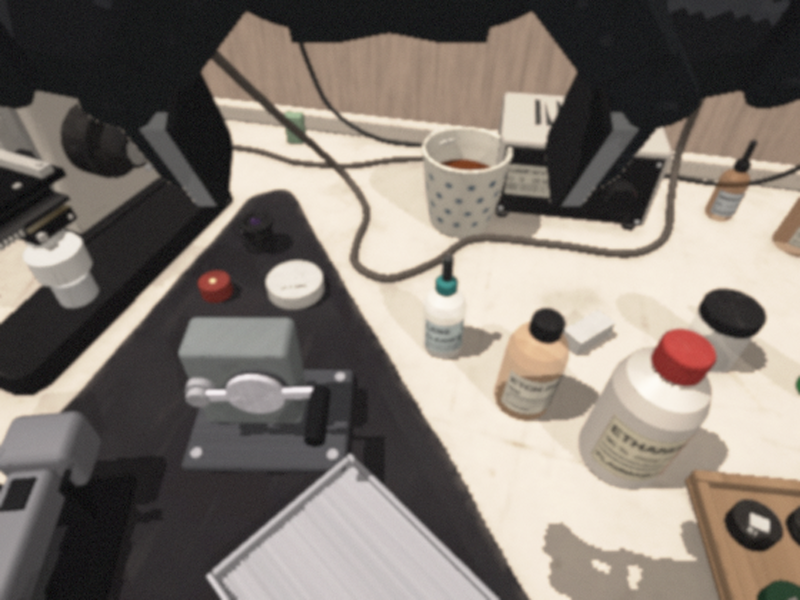

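Run:
```python
import cv2
im=cv2.imread('pics/w1.png')[::-1,::-1]
c=im[190:345,285:505]
cv2.imwrite('pics/w1c.png',cv2.resize(c,(0,0),fx=3.6,fy=3.6,interpolation=cv2.INTER_CUBIC))
```

```text
(no output)
```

View pics/w1c.png

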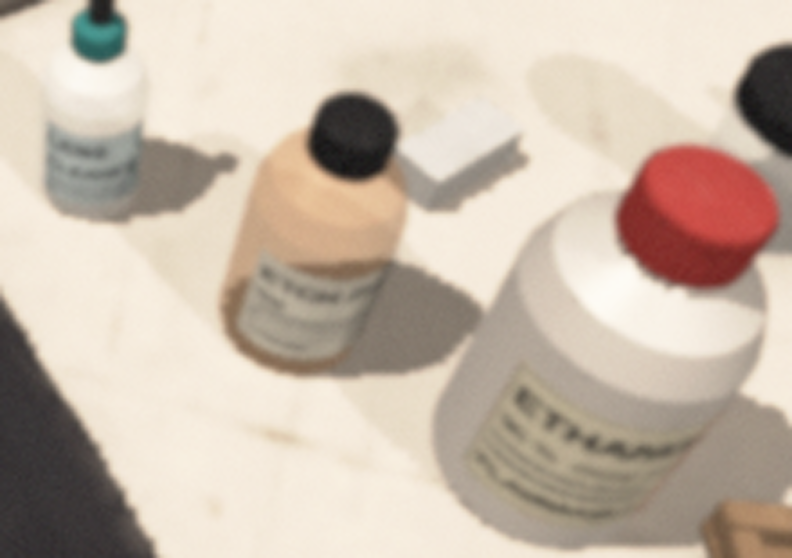

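```bash
cat > m.py <<'E'
from h import *
s=np.load('w1.npy',allow_pickle=True).item()
np.set_printoptions(precision=4,suppress=True)
uv=lambda X,Y:(559-(285+X/3.6),419-(190+Y/3.6))
def W(X,Y,z): return atz('wrist',*uv(X,Y),z,s)
def W8(X,Y,z): return atz('wrist',559-X*.7,419-Y*.7,z,s)
e=campose('wrist',s)[1]
def foot(X,Y,r):
    p=W(X,Y,0)[:2]; d=p-e[:2]; return p+r*d/np.linalg.norm(d)
def cyl(X,Y,c,r):
    e,d=ray('wrist',*uv(X,Y),s); a=d[:2]@d[:2]; o=e[:2]-c; b=o@d[:2]; q=b*b-a*(o@o-r*r)
    if q<0: q=0
    t=(-b-q**.5)/a; p=e+d*t; v=p[:2]-c; return np.arctan2(v[1],v[0]),p[2]
def lab(n,c,r,pts):
    print(n,c)
    for p in pts:
        a,z=cyl(*p,c,r); print('   label az(deg from -x, +toward +y)',((np.degrees(np.pi-a)+180)%360-180).round(1),'z',round(z,4))
E
python3 - <<'E'
from m import *
print('eye',e)
print('L',W(703,190,.128),foot(535,545,.03)); print('M',W(352,118,.1),foot(297,372,.023)); print('S foot',foot(90,218,.018), 'teal top',W(100,18,.09),'tip',W(105,-20,.104))
lab('L',W(703,190,.128)[:2],.03,[(520,365),(470,455),(705,430),(640,505)])
lab('M',W(352,118,.1)[:2],.023,[(262,250),(240,330),(385,275),(350,350)])
lab('S',foot(90,218,.018),.018,[(47,130),(45,195),(140,135),(137,190)])
print('flap',W8(255,393,.06),'pivot',W8(200,390,.06),'knobroot',W8(318,390,.06),'knobtip',W8(315,440,.06))
for c in [(350,372),(345,467),(187,466)]: print('plate',W8(*c,.01))
for c in [(181,355),(300,358),(297,320),(192,320)]: print('house',W8(*c,.096))
print('readerhead',W8(22,425,.07),W8(97,415,.07))
E
```

```text
eye [ 0.3482 -0.2472  0.3723]
L [ 0.5504 -0.4227  0.128 ] [ 0.5469 -0.4343]
M [ 0.6001 -0.357   0.1   ] [ 0.6038 -0.3659]
S foot [ 0.6636 -0.2982] teal top [ 0.6519 -0.2929  0.09  ] tip [ 0.6536 -0.2935  0.104 ]
L [ 0.5504 -0.4227]
   label az(deg from -x, +toward +y) 71.8 z 0.069
   label az(deg from -x, +toward +y) 73.2 z 0.0215
   label az(deg from -x, +toward +y) -28.1 z 0.0653
   label az(deg from -x, +toward +y) -18.6 z 0.0297
M [ 0.6001 -0.357 ]
   label az(deg from -x, +toward +y) 59.6 z 0.0563
   label az(deg from -x, +toward +y) 61.1 z 0.0147
   label az(deg from -x, +toward +y) -45.2 z 0.0499
   label az(deg from -x, +toward +y) -32.3 z 0.0158
S [ 0.6636 -0.2982]
   label az(deg from -x, +toward +y) 95.9 z 0.0244
   label az(deg from -x, +toward +y) 79.0 z -0.0045
   label az(deg from -x, +toward +y) -39.6 z 0.0388
   label az(deg from -x, +toward +y) -48.5 z 0.0081
flap [ 0.568  -0.1535  0.06  ] pivot [ 0.5709 -0.1142  0.06  ] knobroot [ 0.5701 -0.1975  0.06  ] knobtip [ 0.5307 -0.1989  0.06  ]
plate [ 0.6236 -0.2148  0.01  ]
plate [ 0.5377 -0.215   0.01  ]
plate [ 0.5396 -0.0997  0.01  ]
house [ 0.5734 -0.1101  0.096 ]
house [ 0.57   -0.1892  0.096 ]
house [ 0.604  -0.1833  0.096 ]
house [ 0.6049 -0.1094  0.096 ]
readerhead [ 0.5375 -0.0096  0.07  ] [ 0.5446 -0.0555  0.07  ]
```

Call:
step_arm --increments '[[[9,6,-8],[0,0.071,0]],[[9,6,-8],[0,0.071,0]],[[9,6,-8],[0,0.071,0]],[[9,6,-8],[0,0.071,0]],[[9,6,-8],[0,0.071,0]],[[9,6,-8],[0,0.071,0]],[[9,6,-8],[0,0.071,0]],[[9,3,-8],[0,0,0]]]' --fingers 0.2

```text
time: 3.45
eef_pos: [0.5446, -0.1982, 0.2342]
tcp_rot: [0.001, 1.0, -0.0, 0.001]
contact_force: [0.0, 1.0, 0.0]
opening: 0.6
finger_force: 0.0
```

Call:
step_arm --increments '[[[0,0,-20],[0,0,0]],[[0,0,-20],[0,0,0]],[[0,0,-20],[0,0,0]],[[0,0,0],[0,0,0]],[[0,0,0],[0,0,0]]]'

```text
time: 3.87
eef_pos: [0.5419, -0.1995, 0.1731]
tcp_rot: [0.002, 1.0, 0.001, 0.001]
contact_force: [-0.1, 0.5, 1.0]
opening: 0.598
finger_force: 0.0
```

Run:
```python
from h import *
s,im=snap('wrist','w2'); print(s['time'],s['eef_pos'],s['tcp_rot'],s['opening'])
np.save('w2.npy',s,allow_pickle=True)
cv2.imwrite('pics/w2r.png',im[::-1,::-1,::-1])
```

```text
3.8667 [ 0.54192314 -0.19952964  0.17306581] [2.33222513e-03 9.99996869e-01 7.33777285e-04 5.34057992e-04] 0.5979972466733458
```

View pics/w2r.png

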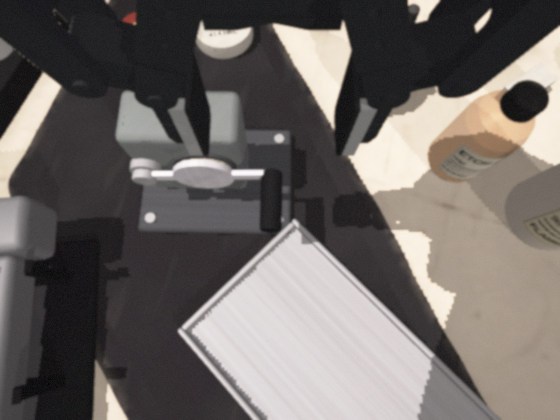

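Run:
```python
from h import *
s=np.load('w2.npy',allow_pickle=True).item()
np.set_printoptions(precision=4,suppress=True)
w=lambda X,Y,z:atz('wrist',559-X,419-Y,z,s)
print('knob',w(271,173,.067),w(270,226,.067),w(270,231,.06),'edges',w(261,200,.06),w(281,200,.06))
print('pivot',w(143,172,.06),'barfront',w(250,178,.06),'flap',w(202,175,.06))
print('rd head rear',w(0,262,.06),'front/right top',w(52,203,.07),w(55,260,.07),'body right',w(18,262,.064),w(10,400,.064))
```

```text
knob [ 0.5635 -0.2004  0.067 ] [ 0.5274 -0.1996  0.067 ] [ 0.5258 -0.1995  0.06  ] edges [ 0.5471 -0.1936  0.06  ] [ 0.547  -0.2069  0.06  ]
pivot [ 0.5675 -0.113   0.06  ] barfront [ 0.5628 -0.1861  0.06  ] flap [ 0.5651 -0.1534  0.06  ]
rd head rear [ 0.5065 -0.0279  0.06  ] front/right top [ 0.5425 -0.0606  0.07  ] [ 0.506  -0.0684  0.07  ] body right [ 0.5058 -0.042   0.064 ] [ 0.4278 -0.0524  0.064 ]
```

Call:
step_arm --increments '[[[1,0,-25],[0,0,0]],[[1,0,-25],[0,0,0]],[[1,0,-25],[0,0,0]],[[0,0,-20],[0,0,0]],[[0,0,-18],[0,0,0]],[[0,0,0],[0,0,0]]]'

```text
time: 4.42
eef_pos: [0.5444, -0.2001, 0.0591]
tcp_rot: [0.003, 1.0, 0.001, -0.0]
contact_force: [-1.3, -0.6, -0.6]
opening: 0.601
finger_force: 0.0
```

Call:
step_arm --increments '[[[0,0,0],[0,0,0]],[[0,0,0],[0,0,0]],[[0,0,0],[0,0,0]],[[0,0,0],[0,0,0]],[[0,0,0],[0,0,0]],[[0,0,0],[0,0,0]]]' --fingers -1 --grip_force 30

```text
time: 4.92
eef_pos: [0.5473, -0.1989, 0.0628]
tcp_rot: [0.004, 1.0, 0.002, 0.003]
contact_force: [2.0, 8.0, 0.3]
opening: 0.148
finger_force: 29.2
```

Call:
step_arm --increments '[[[0,1.1,13.5],[0,0,0]],[[0,3.2,13.2],[0,0,0]],[[0,5.3,12.5],[0,0,0]],[[0,7.2,11.5],[0,0,0]],[[0,9,10.2],[0,0,0]],[[0,10.5,8.7],[0,0,0]],[[0,11.7,6.9],[0,0,0]],[[0,11.5,4.5],[0,0,0]]]'

```text
time: 5.58
eef_pos: [0.5479, -0.1424, 0.1449]
tcp_rot: [0.003, 1.0, -0.002, 0.005]
contact_force: [4.1, -3.0, -2.9]
opening: 0.15
finger_force: 29.2
```

Call:
step_arm --increments '[[[0,0,0],[0,0,0]],[[0,0,0],[0,0,0]],[[0,0,0],[0,0,0]]]'

```text
time: 5.83
eef_pos: [0.5479, -0.1426, 0.1449]
tcp_rot: [0.003, 1.0, -0.001, 0.005]
contact_force: [2.9, -1.5, 6.8]
opening: 0.151
finger_force: 30.2
```

Call:
step_arm --increments '[[[0,0,0],[0,0,0]],[[0,0,0],[0,0,0]],[[0,0,0],[0,0,0]],[[0,0,25],[0,0,0]],[[0,0,35],[0,0,0]],[[0,0,35],[0,0,0]],[[-15,15,20],[0,0,0]],[[-20,20,0],[0,0,0]]]' --fingers 0.3

```text
time: 6.5
eef_pos: [0.513, -0.1082, 0.2625]
tcp_rot: [0.004, 1.0, -0.002, 0.005]
contact_force: [0.5, 0.5, 0.9]
opening: 0.649
finger_force: 0.0
```

Call:
step_arm --increments '[[[-20,20,0],[0,0,0.03]],[[-20,20,0],[0,0,0.03]],[[-10,20,0],[0,0,0.015]],[[0,8,0],[0,0,0]],[[0,0,0],[0,0,0]],[[0,0,0],[0,0,0]]]'

```text
time: 7.0
eef_pos: [0.4609, -0.0386, 0.2567]
tcp_rot: [-0.035, 0.999, -0.0, 0.001]
contact_force: [0.1, -0.4, 0.2]
opening: 0.654
finger_force: 0.0
```

Run:
```python
from h import *
s,im=snap('wrist','w3'); print(s['time'],s['eef_pos'],s['tcp_rot'],s['opening'])
np.save('w3.npy',s,allow_pickle=True)
cv2.imwrite('pics/w3r.png',cv2.resize(im[::-1,::-1,::-1],(800,600),interpolation=cv2.INTER_CUBIC))
```

```text
7.0 [ 0.46085607 -0.03858261  0.2566799 ] [-3.48672143e-02  9.99391315e-01 -3.70320413e-05  1.12911540e-03] 0.6542918167809845
```

View pics/w3r.png

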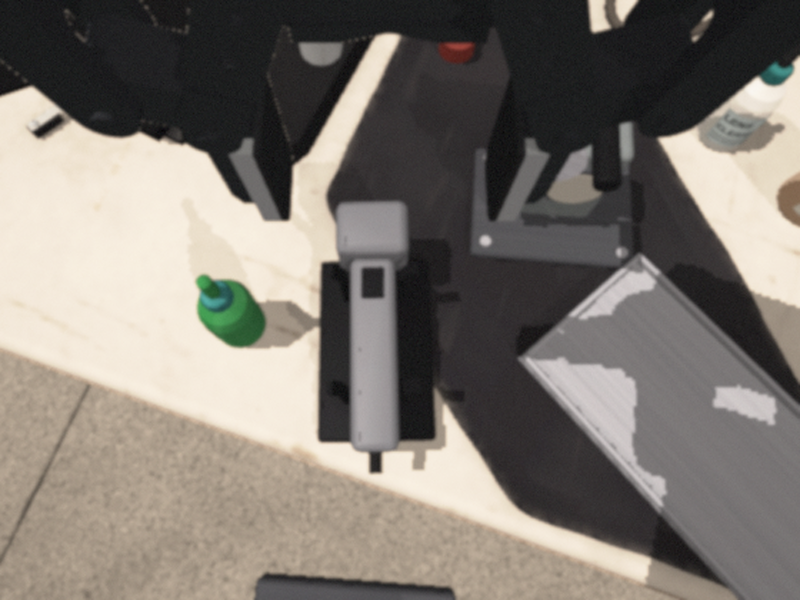

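Run:
```python
from h import *
s=np.load('w3.npy',allow_pickle=True).item()
np.set_printoptions(precision=4,suppress=True)
w=lambda X,Y,z:atz('wrist',559-X*.7,419-Y*.7,z,s)
print('tail',w(352,446,.06),w(399,446,.06),w(376,448,.05))
print('body fr',w(350,275,.06),w(397,275,.06))
print('head front',w(338,207,.065),w(407,205,.065),'rear',w(340,262,.065),w(406,262,.065))
for c in [(321,263),(319,440),(435,438)]:print('cradle base',w(*c,.008))
print('lever knob',w(607,165,.145)) ; print('tile?',w(578,185,.05))
```

```text
tail [ 0.3945 -0.0237  0.06  ] [ 0.3964 -0.0508  0.06  ] [ 0.3946 -0.0374  0.05  ]
body fr [ 0.4986 -0.0131  0.06  ] [ 0.5007 -0.0429  0.06  ]
head front [ 0.5429 -0.0016  0.065 ] [ 0.5475 -0.0463  0.065 ] rear [ 0.5051 -0.0066  0.065 ] [ 0.508 -0.048  0.065]
cradle base [0.5242 0.0144 0.008 ]
cradle base [0.3978 0.0023 0.008 ]
cradle base [ 0.4045 -0.0756  0.008 ]
lever knob [ 0.5363 -0.1441  0.145 ]
tile? [ 0.5784 -0.1631  0.05  ]
```

Call:
step_arm --increments '[[[1.5,3.8,-30],[0,0,0.01]],[[1.5,3.8,-30],[0,0,0.01]],[[0,0,-30],[0,0,0]],[[0,0,-30],[0,0,0]],[[0,0,-30],[0,0,0]],[[0,0,-30],[0,0,0]],[[0,0,-20],[0,0,0]],[[0,0,-5],[0,0,0]]]'

```text
time: 7.72
eef_pos: [0.4612, -0.0311, 0.0478]
tcp_rot: [-0.044, 0.999, 0.001, -0.003]
contact_force: [-0.3, 1.1, 0.3]
opening: 0.651
finger_force: 0.0
```

Call:
step_arm --increments '[[[0,0,0],[0,0,0]],[[0,0,0],[0,0,0]],[[0,0,0],[0,0,0]],[[0,0,0],[0,0,0]],[[0,0,0],[0,0,0]],[[0,0,0],[0,0,0]]]' --fingers -1 --grip_force 40

```text
time: 8.22
eef_pos: [0.4645, -0.0311, 0.0532]
tcp_rot: [-0.045, 0.999, -0.0, 0.003]
contact_force: [-0.3, -0.6, 2.6]
opening: 0.325
finger_force: 41.3
```

Call:
step_arm --increments '[[[0,0,15],[0,0,0]],[[0,0,25],[0,0,0]],[[0,0,30],[0,0,0]],[[-4,-10,25],[0,0,-0.01]],[[-10,-25,0],[0,0,-0.02]],[[-14,-30,0],[0,0,-0.02]],[[-14,-30,0],[0,0,-0.02]],[[-12,-30,0],[0,0,-0.02]]]'

```text
time: 8.88
eef_pos: [0.4089, -0.1567, 0.1476]
tcp_rot: [0.0, 1.0, -0.0, 0.002]
contact_force: [1.0, 0.0, -0.6]
opening: 0.324
finger_force: 41.1
```

Call:
step_arm --increments '[[[0,0,-15],[0,0,0]],[[0,0,-20],[0,0,0]],[[0,0,-20],[0,0,0]],[[0,0,-20],[0,0,0]],[[0,0,-8],[0,0,0]],[[0,0,0],[0,0,0]],[[0,0,0],[0,0,0]]]'

```text
time: 9.47
eef_pos: [0.4099, -0.1558, 0.0643]
tcp_rot: [0.0, 1.0, 0.0, 0.001]
contact_force: [0.1, -0.8, -0.7]
opening: 0.324
finger_force: 41.0
```

Run:
```python
from h import *
s,im=snap('wrist','w4'); print(s['time'],s['eef_pos'],s['tcp_rot'],s['opening'])
np.save('w4.npy',s,allow_pickle=True)
cv2.imwrite('pics/w4r.png',cv2.resize(im[::-1,::-1,::-1],(800,600),interpolation=cv2.INTER_CUBIC))
```

```text
9.4667 [ 0.40986532 -0.15583895  0.06432201] [2.81195387e-04 9.99998919e-01 3.53973263e-05 1.44249054e-03] 0.32354857103720625
```

View pics/w4r.png

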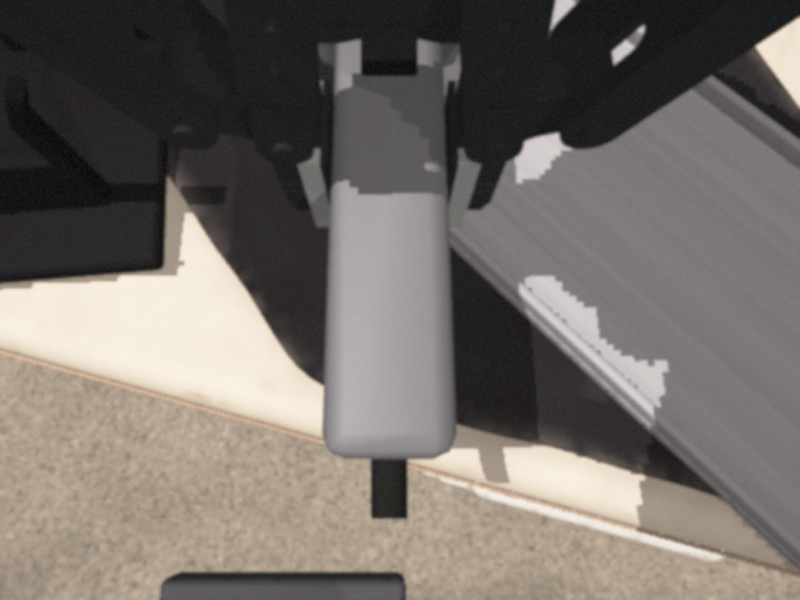

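Run:
```python
from h import *
s=np.load('w4.npy',allow_pickle=True).item()
w=lambda X,Y,z:atz('wrist',559-X*.7,419-Y*.7,z,s)
print(w(326,435,.074),w(455,435,.074),w(390,457,.064),w(390,457,.055))
```

```text
[ 0.34250767 -0.14426184  0.074     ] [ 0.34249171 -0.1711314   0.074     ] [ 0.33814619 -0.15761521  0.064     ] [ 0.33817956 -0.15764161  0.055     ]
```

Call:
step_arm --increments '[[[0,0,0],[0,0,0]],[[0,0,0],[0,0,0]],[[0,0,0],[0,0,0]],[[0,0,0],[0,0,0]],[[0,0,0],[0,0,0]],[[0,0,0],[0,0,0]],[[0,0,0],[0,0,0]],[[0,0,0],[0,0,0]]]'

```text
time: 10.18
eef_pos: [0.4097, -0.1559, 0.064]
tcp_rot: [0.0, 1.0, 0.0, 0.001]
contact_force: [0.3, 0.5, -1.4]
opening: 0.321
finger_force: 41.0
```

Call:
step_arm --increments '[[[0,0,0],[0,0,0]],[[0,0,0],[0,0,0]],[[0,0,0],[0,0,0]],[[0,0,0],[0,0,0]],[[0,0,0],[0,0,0]],[[0,0,0],[0,0,0]],[[0,0,0],[0,0,0]],[[0,0,0],[0,0,0]]]'

```text
time: 10.85
eef_pos: [0.4098, -0.1559, 0.064]
tcp_rot: [0.0, 1.0, -0.0, 0.002]
contact_force: [0.2, 0.9, -0.6]
opening: 0.323
finger_force: 41.0
```

Call:
step_arm --increments '[[[0,0,0],[0,0,0]],[[0,0,0],[0,0,0]],[[0,0,0],[0,0,0]],[[0,0,0],[0,0,0]],[[0,0,0],[0,0,0]],[[0,0,0],[0,0,0]],[[0,0,0],[0,0,0]],[[0,0,0],[0,0,0]]]'

```text
time: 11.52
eef_pos: [0.4097, -0.1559, 0.064]
tcp_rot: [0.0, 1.0, 0.0, 0.001]
contact_force: [-0.0, 0.0, -1.0]
opening: 0.32
finger_force: 41.0
```

```bash
cat > chk.py <<'E'
from h import *
import sys
def cent(m,box):
    x0,x1,y0,y1=box; mm=np.zeros_like(m); mm[y0:y1,x0:x1]=m[y0:y1,x0:x1]
    n,l,st,c=cv2.connectedComponentsWithStats(mm.astype(np.uint8)); 
    if n<2: return None
    k=1+st[1:,4].argmax(); return c[k].round(1),st[k,4]
def caps(im):
    r,g,b=[im[...,i].astype(int) for i in range(3)]
    B=(270,400,140,240)
    return dict(red=cent((r>130)&(g<90)&(b<90),B),black=cent((r<70)&(g<70)&(b<70),(300,372,160,225)),teal=cent((g>r+25)&(b>r+25),(270,345,120,200)),tan=cent((r>g+25)&(g>b+20)&(g>70)&(r<200),(295,365,150,235)))
if __name__=='__main__':
    s,im=snap('top',sys.argv[1]); a=cv2.imread('pics/top0.png')[:,:,::-1]
    print(caps(a)); print(caps(im))
E
python3 chk.py top1
```

```text
{'red': (array([353.1, 204. ]), np.int32(136)), 'black': None, 'teal': (array([295.2, 158.9]), np.int32(19)), 'tan': (array([319.4, 186.4]), np.int32(108))}
{'red': (array([353.1, 203.9]), np.int32(122)), 'black': None, 'teal': (array([295.4, 158.9]), np.int32(20)), 'tan': (array([319.6, 186.4]), np.int32(119))}
```

Call:
step_arm --increments '[[[-5,0,30],[0,0,0]],[[-5,-15,15],[0,0,-0.05]],[[-5,-30,0],[0,0,-0.07]],[[-5,-35,0],[0,0,-0.07]],[[-5,-35,0],[0,0,-0.07]],[[-5,-35,0],[0,0,-0.07]],[[-3,-30,0],[0,0,-0.07]],[[-2,-14,-10],[0,0,0]]]'

```text
time: 12.23
eef_pos: [0.3755, -0.355, 0.1015]
tcp_rot: [0.201, 0.98, -0.003, 0.004]
contact_force: [0.8, -0.5, -1.3]
opening: 0.322
finger_force: 41.0
```

Call:
step_arm --increments '[[[0,0,-20],[0,0,0]],[[0,0,-20],[0,0,0]],[[0,0,-12],[0,0,0]],[[0,0,0],[0,0,0]],[[0,0,0],[0,0,0]],[[0,0,0],[0,0,0]],[[0,0,0],[0,0,0]],[[0,0,0],[0,0,0]]]'

```text
time: 12.9
eef_pos: [0.3755, -0.3505, 0.0484]
tcp_rot: [0.199, 0.98, -0.001, 0.002]
contact_force: [0.1, 0.3, -1.1]
opening: 0.324
finger_force: 41.0
```

Run:
```python
from h import *
s=readout.get_state();print(s['eef_pos'],R.from_quat(s['tcp_rot']).as_matrix().round(3).tolist())
im=cams.read_camera('side');cv2.imwrite('pics/s2.png',cv2.resize(im[140:340,190:400,::-1],(0,0),fx=3,fy=3,interpolation=cv2.INTER_CUBIC)[:600])
```

```text
[ 0.37545998 -0.35049528  0.0483619 ] [[-0.921, 0.39, 0.004], [0.39, 0.921, -0.003], [-0.005, -0.001, -1.0]]
```

View pics/s2.png

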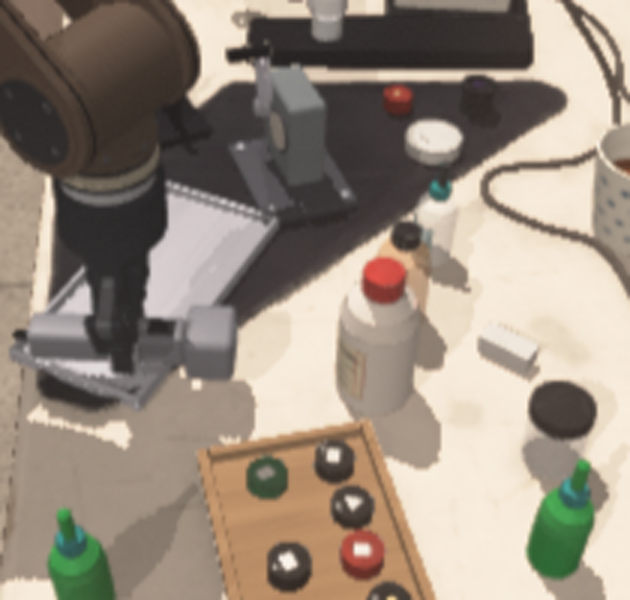

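Call:
step_arm --increments '[[[0,0,-3],[0,0,0]],[[0,0,0],[0,0,0]],[[0,0,0],[0,0,0]],[[0,0,0],[0,0,0]],[[0,0,0],[0,0,0]],[[0,0,0],[0,0,0]],[[0,0,0],[0,0,0]],[[0,0,0],[0,0,0]]]'

```text
time: 13.62
eef_pos: [0.3748, -0.3499, 0.044]
tcp_rot: [0.199, 0.98, -0.0, 0.001]
contact_force: [0.4, 0.3, -1.8]
opening: 0.325
finger_force: 41.0
```

Call:
step_arm --increments '[[[0,0,0],[0,0,0]],[[0,0,0],[0,0,0]],[[0,0,0],[0,0,0]],[[0,0,0],[0,0,0]],[[0,0,0],[0,0,0]],[[0,0,0],[0,0,0]],[[0,0,0],[0,0,0]],[[0,0,0],[0,0,0]]]'

```text
time: 14.28
eef_pos: [0.3748, -0.3498, 0.044]
tcp_rot: [0.199, 0.98, -0.0, 0.001]
contact_force: [0.2, 0.1, -0.9]
opening: 0.325
finger_force: 41.0
```

Call:
step_arm --increments '[[[0,0,0],[0,0,0]],[[0,0,0],[0,0,0]],[[0,0,0],[0,0,0]],[[0,0,0],[0,0,0]],[[0,0,0],[0,0,0]],[[0,0,0],[0,0,0]],[[0,0,0],[0,0,0]],[[0,0,0],[0,0,0]]]'

```text
time: 14.95
eef_pos: [0.3748, -0.3499, 0.044]
tcp_rot: [0.199, 0.98, -0.0, 0.001]
contact_force: [-0.3, -0.1, -1.6]
opening: 0.321
finger_force: 41.0
```

```bash
python3 chk.py top2
```

```text
{'red': (array([353.1, 204. ]), np.int32(136)), 'black': None, 'teal': (array([295.2, 158.9]), np.int32(19)), 'tan': (array([319.4, 186.4]), np.int32(108))}
{'red': (array([353.5, 204.1]), np.int32(108)), 'black': None, 'teal': (array([295.4, 158.9]), np.int32(20)), 'tan': (array([319.4, 186.5]), np.int32(122))}
```

Call:
step_arm --increments '[[[0,5,20],[0,0,0.03]],[[6,8,10],[0,0,0.07]],[[15,8,0],[0,0,0.07]],[[15,0,0],[0,0,0.06]],[[10,0,-15],[0,0,0]],[[0,0,-18],[0,0,0]],[[0,0,0],[0,0,0]],[[0,0,0],[0,0,0]]]'

```text
time: 15.67
eef_pos: [0.42, -0.3279, 0.04]
tcp_rot: [0.085, 0.996, 0.001, 0.0]
contact_force: [0.2, 0.6, -1.2]
opening: 0.324
finger_force: 40.9
```

Run:
```python
from h import *
from chk import caps
s=readout.get_state();print(s['eef_pos'],s['tcp_rot'])
a=cams.read_camera('side');im=cams.read_camera('top');print(caps(im))
c1=cv2.resize(a[160:300,220:370,::-1],(0,0),fx=3,fy=3,interpolation=cv2.INTER_CUBIC)[:420]
c2=cv2.resize(im[140:280,230:350,::-1],(0,0),fx=2.9,fy=3,interpolation=cv2.INTER_CUBIC)
cv2.imwrite('pics/m3.png',np.hstack([c1,c2]))
print(c1.shape,c2.shape)
```

```text
[ 0.41997483 -0.32792521  0.03995967] [8.52107457e-02 9.96362378e-01 1.03330623e-03 2.70135207e-04]
{'red': (array([353.3, 204.2]), np.int32(113)), 'black': None, 'teal': (array([295.2, 158.8]), np.int32(20)), 'tan': (array([319.4, 186.3]), np.int32(126))}
(420, 450, 3) (420, 348, 3)
```

View pics/m3.png

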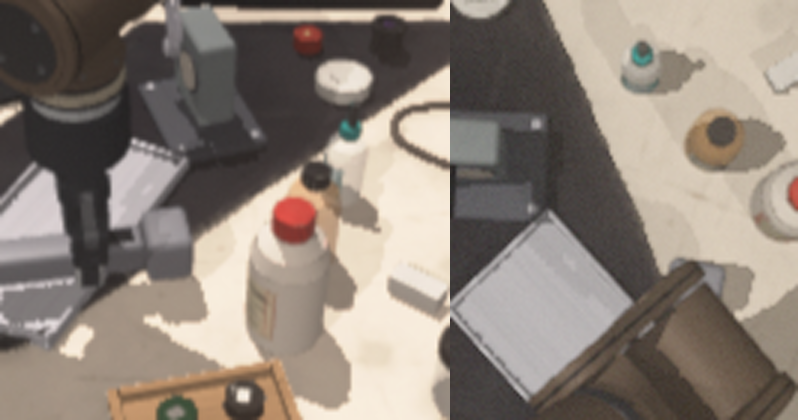

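Call:
step_arm --increments '[[[0,0,0],[0,0,0]],[[0,0,0],[0,0,0]],[[0,0,0],[0,0,0]],[[0,0,0],[0,0,0]],[[0,0,0],[0,0,0]],[[0,0,0],[0,0,0]],[[0,0,0],[0,0,0]],[[0,0,0],[0,0,0]]]'

```text
time: 16.43
eef_pos: [0.4207, -0.3289, 0.041]
tcp_rot: [0.085, 0.996, -0.0, 0.001]
contact_force: [0.7, 0.2, -1.6]
opening: 0.323
finger_force: 40.9
```

Call:
step_arm --increments '[[[0,0,0],[0,0,0]],[[0,0,0],[0,0,0]],[[0,0,0],[0,0,0]],[[0,0,0],[0,0,0]],[[0,0,0],[0,0,0]],[[0,0,0],[0,0,0]],[[0,0,0],[0,0,0]],[[0,0,0],[0,0,0]]]'

```text
time: 17.1
eef_pos: [0.4208, -0.3289, 0.041]
tcp_rot: [0.085, 0.996, -0.0, 0.001]
contact_force: [-0.3, 0.3, -1.3]
opening: 0.322
finger_force: 40.9
```

Call:
step_arm --increments '[[[0,0,0],[0,0,0]],[[0,0,0],[0,0,0]],[[0,0,0],[0,0,0]],[[0,0,0],[0,0,0]],[[0,0,0],[0,0,0]],[[0,0,0],[0,0,0]],[[0,0,0],[0,0,0]],[[0,0,0],[0,0,0]]]'

```text
time: 17.77
eef_pos: [0.4208, -0.3289, 0.0411]
tcp_rot: [0.085, 0.996, -0.0, 0.002]
contact_force: [0.5, 0.6, -0.1]
opening: 0.323
finger_force: 40.9
```

```bash
python3 chk.py top3
python3 - <<'E'
from m import *
# small: fit position from top-view: body + wrist silhouettes
for c in [(.661,-.296),(.656,-.296),(.658,-.300),(.654,-.293)]:
    c=np.array(c); print(c,'top: teal/tip proj',[np.round(proj('top',[*c,z]),1) for z in (0,.08,.104)],'side',[np.round(proj('side',[*c,z]),1) for z in (0,.08,.104)],'wr',[np.round([(559-285-a)*3.6 if i==0 else (419-190-a)*3.6 for i,a in enumerate(proj('wrist',[*c,z],s))]) for z in (0,.06,.08,.104)])
    lab('S',c,.018,[(47,130),(45,195),(140,135),(137,190)])
E
```

```text
{'red': (array([353.1, 204. ]), np.int32(136)), 'black': None, 'teal': (array([295.2, 158.9]), np.int32(19)), 'tan': (array([319.4, 186.4]), np.int32(108))}
{'red': (array([353.3, 204.2]), np.int32(109)), 'black': None, 'teal': (array([295.2, 158.9]), np.int32(19)), 'tan': (array([319.7, 186.3]), np.int32(133))}
[ 0.661 -0.296] top: teal/tip proj [array([295.1, 164.4]), array([296.2, 158.1]), array([296.6, 156.1])] side [array([333.1, 224.4]), array([336.2, 200.7]), array([337.2, 193.1])] wr [array([ 89., 185.]), array([101.,  67.]), array([105.,  22.]), array([111., -36.])]
S [ 0.661 -0.296]
   label az(deg from -x, +toward +y) 70.5 z 0.036
   label az(deg from -x, +toward +y) 65.1 z 0.0036
   label az(deg from -x, +toward +y) -48.3 z 0.0397
   label az(deg from -x, +toward +y) -60.8 z 0.0074
[ 0.656 -0.296] top: teal/tip proj [array([295.1, 166.4]), array([296.2, 160.2]), array([296.5, 158.2])] side [array([331.4, 224.8]), array([334.4, 201.1]), array([335.3, 193.5])] wr [array([ 90., 196.]), array([102.,  77.]), array([107.,  33.]), array([113., -25.])]
S [ 0.656 -0.296]
   label 
[... 476 characters left out ...]
0.3  ]
   label az(deg from -x, +toward +y) 96.0 z 0.0303
   label az(deg from -x, +toward +y) 96.1 z -0.0044
   label az(deg from -x, +toward +y) -26.2 z 0.0476
   label az(deg from -x, +toward +y) -32.7 z 0.0187
[ 0.654 -0.293] top: teal/tip proj [array([293.9, 167.1]), array([294.9, 161. ]), array([295.2, 159. ])] side [array([330.2, 224.3]), array([333.1, 200.6]), array([334.1, 192.9])] wr [array([ 82., 200.]), array([94., 82.]), array([98., 37.]), array([103., -20.])]
S [ 0.654 -0.293]
   label az(deg from -x, +toward +y) 57.0 z 0.0478
   label az(deg from -x, +toward +y) 53.2 z 0.016
   label az(deg from -x, +toward +y) -60.2 z 0.0441
   label az(deg from -x, +toward +y) -78.0 z 0.0099
```

Call:
step_arm --increments '[[[0,10,20],[0,0,0.01]],[[8,12,10],[0,0,0.02]],[[16,15,0],[0,0,0.02]],[[18,15,0],[0,0,0.02]],[[18,0,-12],[0,0,0]],[[0,0,-15],[0,0,0]],[[0,0,-8],[0,0,0]],[[0,0,0],[0,0,0]]]'

```text
time: 18.48
eef_pos: [0.4793, -0.2755, 0.0337]
tcp_rot: [0.05, 0.999, 0.001, -0.001]
contact_force: [-1.0, -0.2, -1.8]
opening: 0.322
finger_force: 41.0
```

```bash
python3 chk.py top4|tail -1
```

```text
{'red': (array([353.2, 204.1]), np.int32(123)), 'black': None, 'teal': (array([295.4, 158.9]), np.int32(20)), 'tan': (array([319.4, 186.5]), np.int32(135))}
```

Call:
step_arm --increments '[[[0,0,0],[0,0,0]],[[0,0,0],[0,0,0]],[[0,0,0],[0,0,0]],[[0,0,0],[0,0,0]],[[0,0,0],[0,0,0]],[[0,0,0],[0,0,0]],[[0,0,0],[0,0,0]],[[0,0,0],[0,0,0]]]'

```text
time: 19.2
eef_pos: [0.4808, -0.2769, 0.0361]
tcp_rot: [0.05, 0.999, -0.0, 0.002]
contact_force: [0.6, 0.4, -0.9]
opening: 0.323
finger_force: 41.0
```

Call:
step_arm --increments '[[[0,0,0],[0,0,0]],[[0,0,0],[0,0,0]],[[0,0,0],[0,0,0]],[[0,0,0],[0,0,0]],[[0,0,0],[0,0,0]],[[0,0,0],[0,0,0]],[[0,0,0],[0,0,0]],[[0,0,0],[0,0,0]]]'

```text
time: 19.87
eef_pos: [0.4807, -0.2769, 0.036]
tcp_rot: [0.05, 0.999, -0.0, 0.001]
contact_force: [-0.6, -0.6, -1.0]
opening: 0.322
finger_force: 41.0
```

Call:
step_arm --increments '[[[0,0,0],[0,0,0]],[[0,0,0],[0,0,0]],[[0,0,0],[0,0,0]],[[0,0,0],[0,0,0]],[[0,0,0],[0,0,0]],[[0,0,0],[0,0,0]],[[0,0,0],[0,0,0]],[[0,0,0],[0,0,0]]]'

```text
time: 20.53
eef_pos: [0.4807, -0.2769, 0.036]
tcp_rot: [0.05, 0.999, -0.0, 0.001]
contact_force: [-0.3, -0.2, -0.1]
opening: 0.317
finger_force: 41.0
```

Call:
step_arm --increments '[[[-10,0,30],[0,0,0]],[[-25,5,35],[0,0,0]],[[-20,20,29],[0,0,0.02]],[[-15,36,0],[0,0,0.03]],[[0,38,0],[0,0,0.03]],[[0,38,0],[0,0,0.03]],[[0,38,0],[0,0,0.03]],[[10,38,0],[0,0,0.03]]]'

```text
time: 21.2
eef_pos: [0.4201, -0.0623, 0.1286]
tcp_rot: [-0.035, 0.999, 0.0, 0.001]
contact_force: [0.2, -0.3, -1.7]
opening: 0.322
finger_force: 41.0
```

Call:
step_arm --increments '[[[20,25,0],[0,0,0.02]],[[24,8,0],[0,0,0]],[[0,0,0],[0,0,0]],[[0,0,0],[0,0,0]],[[0,0,0],[0,0,0]]]'

```text
time: 21.62
eef_pos: [0.4652, -0.031, 0.1284]
tcp_rot: [-0.045, 0.999, 0.0, 0.001]
contact_force: [0.3, 0.1, -1.5]
opening: 0.319
finger_force: 40.9
```

Call:
step_arm --increments '[[[0,0,-20],[0,0,0]],[[0,0,-20],[0,0,0]],[[-0.5,0,-15],[0,0,0]],[[0,0,-10],[0,0,0]],[[0,0,-7],[0,0,0]],[[0,0,-2],[0,0,0]],[[0,0,0],[0,0,0]],[[0,0,0],[0,0,0]]]'

```text
time: 22.28
eef_pos: [0.4658, -0.0314, 0.0554]
tcp_rot: [-0.044, 0.999, -0.0, 0.002]
contact_force: [0.6, 0.3, -1.0]
opening: 0.326
finger_force: 40.9
```

Call:
step_arm --increments '[[[0,0,0],[0,0,0]],[[0,0,0],[0,0,0]],[[0,0,0],[0,0,0]],[[0,0,0],[0,0,0]],[[0,0,0],[0,0,0]],[[0,0,0],[0,0,0]],[[0,0,0],[0,0,0]],[[0,0,0],[0,0,0]]]' --fingers 0.3

```text
time: 22.95
eef_pos: [0.4652, -0.031, 0.0547]
tcp_rot: [-0.045, 0.999, 0.0, 0.001]
contact_force: [0.2, 0.7, 0.5]
opening: 0.648
finger_force: 0.0
```

Call:
step_arm --increments '[[[0,0,20],[0,0,0]],[[0,0,35],[0,0,0]],[[0,0,40],[0,0,0]],[[0,0,40],[0,0,0]],[[0,0,40],[0,0,0]],[[0,0,30],[0,0,0]],[[0,0,0],[0,0,0]],[[0,0,0],[0,0,0]]]'

```text
time: 23.62
eef_pos: [0.4663, -0.0313, 0.2623]
tcp_rot: [-0.045, 0.999, -0.001, 0.004]
contact_force: [-0.2, -0.7, -0.1]
opening: 0.653
finger_force: 0.0
```

Run:
```python
from h import *
from chk import caps
s,im=snap('wrist','w5'); print(s['time'],s['eef_pos'],s['tcp_rot'])
np.save('w5.npy',s,allow_pickle=True)
t=cams.read_camera('top');print(caps(t))
a=cv2.imread('pics/w3.png')
# compare reader outline with w3 by projecting w3 points
for P in [(.3945,-.0237,.06),(.3964,-.0508,.06),(.5429,-.0016,.065),(.5475,-.0463,.065)]:
    u,v=proj('wrist',P,s); print((559-u)/.7,(419-v)/.7)
cv2.imwrite('pics/w5r.png',cv2.resize(im[::-1,::-1,::-1],(800,600),interpolation=cv2.INTER_CUBIC))
```

```text
23.6167 [ 0.46628531 -0.03134031  0.26226893] [-4.46062374e-02  9.98995887e-01 -8.07536728e-04  4.10465954e-03]
{'red': (array([353.4, 204.1]), np.int32(94)), 'black': None, 'teal': (array([295.4, 158.9]), np.int32(20)), 'tan': (array([319.7, 186.4]), np.int32(129))}
360.990452253933 458.3627824790001
407.5315020969572 459.29679528492204
350.69771918485344 220.25751640951148
419.05190005781884 219.4900590608214
```

View pics/w5r.png

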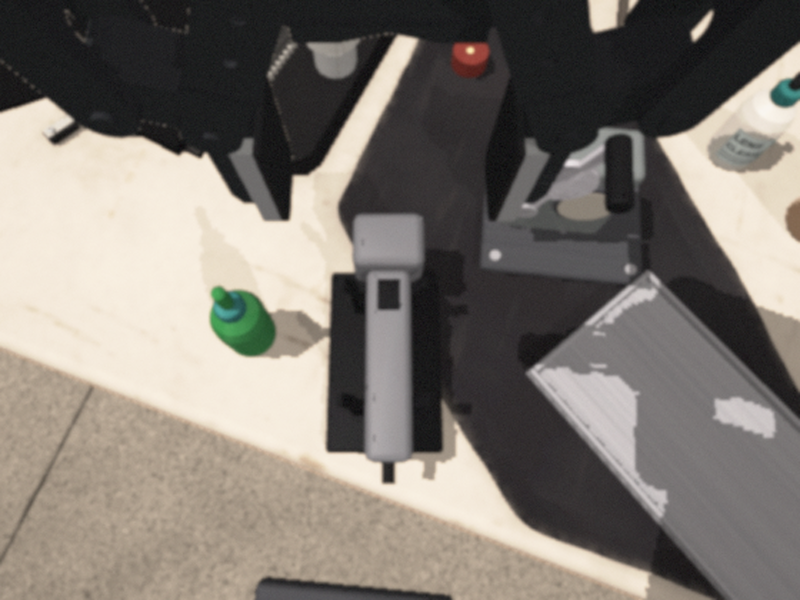

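Call:
step_arm --increments '[[[15,-22,0],[0,0,-0.02]],[[15,-22,0],[0,0,-0.02]],[[15,-22,0],[0,0,-0.02]],[[15,-22,0],[0,0,-0.02]],[[15,-22,-10],[0,0,-0.01]],[[4,-1,-30],[0,0,0]],[[0,0,0],[0,0,0]],[[0,0,0],[0,0,0]]]'

```text
time: 24.38
eef_pos: [0.5419, -0.1411, 0.2151]
tcp_rot: [0.001, 1.0, 0.002, -0.003]
contact_force: [-0.3, 0.5, 0.0]
opening: 0.652
finger_force: 0.0
```

Call:
step_arm --increments '[[[0,0,-25],[0,0,0]],[[0,0,-25],[0,0,0]],[[0,0,-22],[0,0,0]],[[0,0,-6],[0,0,0]],[[0,0,0],[0,0,0]]]'

```text
time: 24.8
eef_pos: [0.5427, -0.1409, 0.14]
tcp_rot: [-0.0, 1.0, 0.001, -0.001]
contact_force: [-0.5, 0.5, 0.1]
opening: 0.653
finger_force: 0.0
```

Call:
step_arm --increments '[[[0,0,0],[0,0,0]],[[0,0,0],[0,0,0]],[[0,0,0],[0,0,0]],[[0,0,0],[0,0,0]],[[0,0,0],[0,0,0]],[[0,0,0],[0,0,0]]]' --fingers -1 --grip_force 30

```text
time: 25.3
eef_pos: [0.5453, -0.1427, 0.1437]
tcp_rot: [0.001, 1.0, -0.001, 0.003]
contact_force: [-0.5, -1.2, 6.2]
opening: 0.153
finger_force: 29.5
```

Call:
step_arm --increments '[[[0,-10.5,-4],[0,0,0]],[[0,-11.5,-6.5],[0,0,0]],[[0,-10.3,-8.5],[0,0,0]],[[0,-8.9,-10.1],[0,0,0]],[[0,-7.2,-11.4],[0,0,0]],[[0,-5.2,-12.5],[0,0,0]],[[0,-3.1,-13.2],[0,0,0]],[[0,-1,-14.5],[0,0,0]]]'

```text
time: 25.97
eef_pos: [0.5447, -0.1992, 0.0615]
tcp_rot: [0.001, 1.0, 0.002, 0.001]
contact_force: [-9.1, 21.0, 55.2]
opening: 0.15
finger_force: 36.0
```

Call:
step_arm --increments '[[[0,0,-2],[0,0,0]],[[0,0,-2],[0,0,0]],[[0,0,0],[0,0,0]]]'

```text
time: 26.22
eef_pos: [0.545, -0.1991, 0.0609]
tcp_rot: [0.0, 1.0, 0.002, 0.0]
contact_force: [-8.6, 13.4, 28.6]
opening: 0.152
finger_force: 34.2
```

Call:
step_arm --increments '[[[0,0,0],[0,0,0]],[[0,0,0],[0,0,0]],[[0,0,0],[0,0,0]],[[0,0,0],[0,0,0]],[[0,0,30],[0,0,0]],[[0,0,40],[0,0,0]],[[0,0,40],[0,0,0]],[[0,0,40],[0,0,0]]]' --fingers 0.2

```text
time: 26.88
eef_pos: [0.5433, -0.2001, 0.207]
tcp_rot: [0.0, 1.0, 0.0, 0.0]
contact_force: [0.7, -0.6, -0.2]
opening: 0.6
finger_force: 0.0
```

Call:
step_arm --increments '[[[0,-35,0],[0,0,0]],[[0,-38,0],[0,0,0]],[[0,-38,0],[0,0,0]],[[0,-38,0],[0,0,0]],[[0,-38,0],[0,0,0]],[[0,-35,0],[0,0,0]],[[0,0,0],[0,0,0]],[[0,0,0],[0,0,0]]]' --fingers 1

```text
time: 27.55
eef_pos: [0.543, -0.424, 0.2051]
tcp_rot: [0.002, 1.0, 0.001, 0.001]
contact_force: [-0.7, 0.4, 0.3]
opening: 1.003
finger_force: 0.0
```

Run:
```python
from h import *
np.set_printoptions(precision=4,suppress=True)
s,im=snap('wrist','w6'); print(s['time'],s['eef_pos'],s['tcp_rot'],s['opening'])
from chk import cent,caps
r,g,b=[im[...,i].astype(int) for i in range(3)]
c=cent((r>130)&(g<90)&(b<90),(150,420,100,420)); print(c,'expected',proj('wrist',(.549,-.425,.122),s)); print(atz('wrist',*c[0],.122,s))
sd=cams.read_camera('side');top=cams.read_camera('top')
print(caps(top))
```

```text
27.55 [ 0.543  -0.424   0.2051] [0.002  1.     0.0005 0.0006] 1.0025471924048213
(array([289.7, 221. ]), np.int32(128)) expected (np.float64(287.78211003289397), np.float64(236.06608516003317))
[ 0.5396 -0.4238  0.122 ]
{'red': None, 'black': (array([356.7, 203.1]), np.int32(152)), 'teal': (array([295.1, 158.8]), np.int32(17)), 'tan': (array([318.4, 185. ]), np.int32(128))}
```

Run:
```python
from h import *
from chk import cent
im=cv2.imread('pics/w6.png')[:,:,::-1].astype(int); s=readout.get_state()
r,g,b=im[...,0],im[...,1],im[...,2]
m=((r>1.6*g)&(r>60)).astype(np.uint8)
n,l,st,c=cv2.connectedComponentsWithStats(m); print(st[1:][st[1:,4]>100],c[1:][st[1:,4]>100])
# expected outline of cap top ring
for a in range(0,360,90):
    print(a,np.round(proj('wrist',(.549+.016*np.cos(np.radians(a)),-.425+.016*np.sin(np.radians(a)),.128),s),1))
```

```text
[[  93   92   37   38  845]
 [ 264  209   52   56 2271]] [[111.34911243 110.84852071]
 [289.70717745 237.11977103]]
0 [282.3 262.9]
90 [309.9 237.5]
180 [282.1 210.9]
270 [254.5 237.5]
```

```bash
python3 -c "
from h import *
s=readout.get_state();print(s['eef_pos'],s['dq'])"
```

```text
[ 0.54398566 -0.42078777  0.20601602] [ 1.56751541e-02 -1.47793054e-02  4.55667138e-03  1.18346782e-03
  2.60177340e-03  5.59524876e-07]
```

Call:
step_arm --increments '[[[2,-1.5,-25],[0,0,0]],[[2,-1.5,-30],[0,0,0]],[[0,0,-30],[0,0,0]],[[0,0,-25],[0,0,0]],[[0,0,-12],[0,0,0]],[[0,0,0],[0,0,0]],[[0,0,0],[0,0,0]]]'

```text
time: 28.28
eef_pos: [0.5485, -0.424, 0.0852]
tcp_rot: [-0.0, 1.0, 0.0, 0.001]
contact_force: [0.6, 0.2, 0.9]
opening: 0.998
finger_force: 0.0
```

Call:
step_arm --increments '[[[0,0,0],[0,0,0]],[[0,0,0],[0,0,0]],[[0,0,0],[0,0,0]],[[0,0,0],[0,0,0]],[[0,0,0],[0,0,0]],[[0,0,0],[0,0,0]]]' --fingers -1 --grip_force 50

```text
time: 28.78
eef_pos: [0.5497, -0.425, 0.0888]
tcp_rot: [0.0, 1.0, -0.001, 0.003]
contact_force: [-0.3, 4.1, 5.9]
opening: 0.672
finger_force: 52.5
```

Call:
step_arm --increments '[[[0,0,15],[0,0,0]],[[0,0,25],[0,0,0]],[[0,0,25],[0,0,0]],[[-20,10,15],[0,0,0]],[[-30,18,0],[0,0,0]],[[-30,18,0],[0,0,0]],[[-30,18,0],[0,0,0]],[[-30,18,0],[0,0,0]]]'

```text
time: 29.45
eef_pos: [0.4062, -0.3414, 0.1647]
tcp_rot: [0.0, 1.0, 0.0, 0.001]
contact_force: [-0.1, -0.1, -4.7]
opening: 0.675
finger_force: 55.7
```

Call:
step_arm --increments '[[[-27,15,0],[0,0,0]],[[-20,10,0],[0,0,0]],[[0,0,-10],[0,0,0]],[[0,0,-25],[0,0,0]],[[0,0,-20],[0,0,0]],[[0,0,0],[0,0,0]],[[0,0,0],[0,0,0]],[[0,0,0],[0,0,0]]]'

```text
time: 30.12
eef_pos: [0.3617, -0.3184, 0.1111]
tcp_rot: [0.0, 1.0, -0.001, 0.002]
contact_force: [-0.1, -0.3, -5.1]
opening: 0.671
finger_force: 56.8
```

Lower to ~0.0935.

Call:
step_arm --increments '[[[0.5,0,-10],[0,0,0]],[[0,0,-5],[0,0,0]],[[0,0,-2.5],[0,0,0]],[[0,0,0],[0,0,0]],[[0,0,0],[0,0,0]]]'

```text
time: 30.53
eef_pos: [0.3633, -0.3189, 0.0955]
tcp_rot: [0.0, 1.0, -0.001, 0.003]
contact_force: [-1.1, 3.6, 7.2]
opening: 0.671
finger_force: 58.2
```

Call:
step_arm --increments '[[[0,0,0],[0,0,0]],[[0,0,0],[0,0,0]],[[0,0,0],[0,0,0]],[[0,0,0],[0,0,0]],[[0,0,0],[0,0,0]]]' --fingers 1

```text
time: 30.95
eef_pos: [0.3618, -0.3181, 0.0927]
tcp_rot: [0.0, 1.0, -0.0, 0.002]
contact_force: [0.9, 0.4, -0.6]
opening: 0.998
finger_force: 0.0
```

Call:
step_arm --increments '[[[0,0,30],[0,0,0]],[[0,0,40],[0,0,0]],[[0,0,40],[0,0,0]],[[35,0,0],[0,0,0]],[[40,-5,0],[0,0,0]],[[40,-10,0],[0,0,0]],[[40,-10,0],[0,0,0]],[[40,-10,0],[0,0,0]]]'

```text
time: 31.62
eef_pos: [0.5585, -0.353, 0.2025]
tcp_rot: [0.0, 1.0, -0.0, 0.002]
contact_force: [0.5, -0.5, -0.2]
opening: 0.998
finger_force: 0.0
```

Call:
step_arm --increments '[[[36,-5,0],[0,0,0]],[[0,0,-10],[0,0,0]],[[0,0,0],[0,0,0]],[[0,0,0],[0,0,0]],[[0,0,0],[0,0,0]],[[0,0,0],[0,0,0]]]' --fingers 0.8

```text
time: 32.12
eef_pos: [0.5917, -0.3579, 0.1931]
tcp_rot: [0.001, 1.0, -0.0, 0.002]
contact_force: [0.6, 0.6, -0.1]
opening: 0.901
finger_force: 0.0
```

Run:
```python
from h import *
np.set_printoptions(precision=4,suppress=True)
s,im=snap('wrist','w7'); print(s['time'],s['eef_pos'],s['opening'])
im=im.astype(int);r,g,b=im[...,0],im[...,1],im[...,2]
m=((r>g+25)&(g>b+15)&(r>90)&(r<235)).astype(np.uint8)
m=cv2.morphologyEx(m,cv2.MORPH_OPEN,np.ones((5,5)))
n,l,st,c=cv2.connectedComponentsWithStats(m); k=st[:,4]>300; print(st[k][1:],c[k][1:])
C=(.599,-.360)
for a in range(0,360,90):
    print(a,*[np.round(proj('wrist',(C[0]+q*np.cos(np.radians(a)),C[1]+q*np.sin(np.radians(a)),z),s),1) for q,z in((.023,.065),(.0135,.1))])
print(im[200:400:8,int(proj('wrist',(*C,.1),s)[0])].tolist())
v=int(proj('wrist',(*C,.1),s)[1]); print(v,im[v,220:360:4].sum(1).tolist())
t=snap('top','top7')[1].astype(int); mm=((t[...,0]>1.6*t[...,1])&(t[...,0]>110)).astype(np.uint8); n,l,st,c=cv2.connectedComponentsWithStats(mm);k=st[:,4]>60;print('top red',st[k][1:,4],c[k][1:],'L exp',proj('top',(.363,-.3185,.13)))
```

```text
32.1167 [ 0.5917 -0.3579  0.1931] 0.9006513006242198
[[    0     0   157   110 10405]
 [  263   195    59    44  1201]] [[ 84.1588  49.6975]
 [295.5445 212.4063]]
0 [286.3 245.3] [286.2 252.3]
90 [318.8 215. ] [308. 232.]
180 [286.2 183.2] [286.1 211.1]
270 [253.7 215.1] [264.2 232.1]
[[125, 95, 72], [126, 97, 72], [25, 21, 20], [27, 25, 25], [24, 25, 23], [26, 26, 25], [40, 37, 36], [215, 197, 176], [217, 198, 179], [214, 196, 177], [213, 195, 175], [212, 194, 175], [216, 197, 178], [214, 195, 174], [213, 196, 176], [211, 194, 174], [215, 196, 177], [214, 195, 176], [214, 198, 178], [215, 196, 176], [213, 196, 176], [210, 193, 172], [202, 185, 165], [194, 177, 159], [71, 63, 57]]
232 [588, 597, 586, 586, 599, 590, 587, 591, 589, 598, 589, 443, 435, 97, 45, 53, 59, 71, 109, 94, 99, 111, 362, 431, 414, 525, 530, 523, 510, 521, 391, 297, 348, 349, 352]
top red [157 110  69 136  89] [[499.9108  96.0064]
 [208.4909 135.3182]
 [404.913  238.    ]
 [305.8676 286.4191]
 [534.7191 309.1573]] L exp (np.float64(305.5754353114226), np.float64(286.80301858596994))
```

Call:
step_arm --increments '[[[3,0,-30],[0,0,0]],[[2,0,-30],[0,0,0]],[[0,0,-30],[0,0,0]],[[0,0,-28],[0,0,0]],[[0,0,-18],[0,0,0]],[[0,0,0],[0,0,0]],[[0,0,0],[0,0,0]]]'

```text
time: 32.8
eef_pos: [0.5968, -0.3575, 0.0559]
tcp_rot: [0.001, 1.0, 0.001, 0.001]
contact_force: [-0.1, -0.6, 0.8]
opening: 0.901
finger_force: 0.0
```

Call:
step_arm --increments '[[[0,0,0],[0,0,0]],[[0,0,0],[0,0,0]],[[0,0,0],[0,0,0]],[[0,0,0],[0,0,0]],[[0,0,0],[0,0,0]],[[0,0,0],[0,0,0]]]' --fingers -1 --grip_force 45

```text
time: 33.3
eef_pos: [0.5991, -0.3583, 0.0598]
tcp_rot: [0.0, 1.0, -0.001, 0.003]
contact_force: [0.0, 1.5, 5.4]
opening: 0.519
finger_force: 45.3
```

Call:
step_arm --increments '[[[0,0,15],[0,0,0]],[[0,0,25],[0,0,0]],[[-5,2,30],[0,0,0]],[[-25,14,10],[0,0,0]],[[-30,18,0],[0,0,0]],[[-30,18,0],[0,0,0]],[[-30,18,0],[0,0,0]],[[-30,18,0],[0,0,0]]]'

```text
time: 33.97
eef_pos: [0.446, -0.2688, 0.1369]
tcp_rot: [0.0, 1.0, -0.0, 0.001]
contact_force: [0.3, 0.1, -2.9]
opening: 0.516
finger_force: 45.9
```

Call:
step_arm --increments '[[[-21,15,0],[0,0,0]],[[0,0,-15],[0,0,0]],[[0,0,-25],[0,0,0]],[[0,0,-22],[0,0,0]],[[0,0,0],[0,0,0]],[[0,0,0],[0,0,0]],[[0,0,0],[0,0,0]]]'

```text
time: 34.55
eef_pos: [0.4273, -0.2554, 0.0759]
tcp_rot: [0.0, 1.0, -0.001, 0.002]
contact_force: [0.0, -0.4, -2.8]
opening: 0.512
finger_force: 46.6
```

Call:
step_arm --increments '[[[0,0,-6],[0,0,0]],[[0,0,-4],[0,0,0]],[[0,0,-2],[0,0,0]],[[0,0,0],[0,0,0]],[[0,0,0],[0,0,0]]]'

```text
time: 34.97
eef_pos: [0.4282, -0.2557, 0.0664]
tcp_rot: [0.0, 1.0, -0.0, 0.002]
contact_force: [-4.7, 5.5, 15.3]
opening: 0.516
finger_force: 46.4
```

Call:
step_arm --increments '[[[0,0,0],[0,0,0]],[[0,0,0],[0,0,0]],[[0,0,0],[0,0,0]],[[0,0,0],[0,0,0]],[[0,0,0],[0,0,0]]]' --fingers 0.7

```text
time: 35.38
eef_pos: [0.4267, -0.2548, 0.0624]
tcp_rot: [0.0, 1.0, 0.0, 0.001]
contact_force: [0.3, 1.1, 0.0]
opening: 0.85
finger_force: 0.0
```

Call:
step_arm --increments '[[[0,0,30],[0,0,0]],[[0,0,40],[0,0,0]],[[0,0,40],[0,0,0]],[[30,-5,20],[0,0,0]],[[40,-5,0],[0,0,0]],[[40,-10,0],[0,0,0]],[[40,-10,0],[0,0,0]],[[40,-5,0],[0,0,0]]]'

```text
time: 36.05
eef_pos: [0.6184, -0.2906, 0.1923]
tcp_rot: [0.001, 1.0, -0.0, 0.002]
contact_force: [-0.5, 0.6, 0.4]
opening: 0.846
finger_force: 0.0
```

Call:
step_arm --increments '[[[33,-4,0],[0,0,0]],[[0,0,0],[0,0,0]],[[0,0,0],[0,0,0]],[[0,0,0],[0,0,0]],[[0,0,0],[0,0,0]]]'

```text
time: 36.47
eef_pos: [0.6487, -0.2936, 0.1923]
tcp_rot: [0.001, 1.0, 0.0, 0.001]
contact_force: [0.4, -0.7, -0.3]
opening: 0.852
finger_force: 0.0
```

Run:
```python
from h import *
np.set_printoptions(precision=4,suppress=True)
s,im=snap('wrist','w8'); print(s['time'],s['eef_pos'],s['opening'])
im=im.astype(int);r,g,b=im[...,0],im[...,1],im[...,2]
m=((g>r+15)&(b>r+15)).astype(np.uint8)
n,l,st,c=cv2.connectedComponentsWithStats(m); k=st[:,4]>80; print(st[k][1:],c[k][1:])
C=(.656,-.2945)
for z in (0,.06,.08,.09,.104): print(z,np.round(proj('wrist',(*C,z),s),1))
b=im[150:300,220:350].astype(np.uint8)[::-1,::-1,::-1]
t=snap('top','top8')[1]
cv2.imwrite('pics/m8.png',np.hstack([cv2.resize(b,(390,450),interpolation=cv2.INTER_CUBIC),cv2.resize(t[130:310,235:385,::-1],(375,450),interpolation=cv2.INTER_CUBIC)]))
```

```text
36.4667 [ 0.6487 -0.2936  0.1923] 0.8523575334311637
[[314 183  27  27 397]] [[325.8766 193.7632]]
0 [287.7 193.2]
0.06 [287.9 213.5]
0.08 [288.  222.4]
0.09 [288.  227.3]
0.104 [288. 235.]
```

View pics/m8.png

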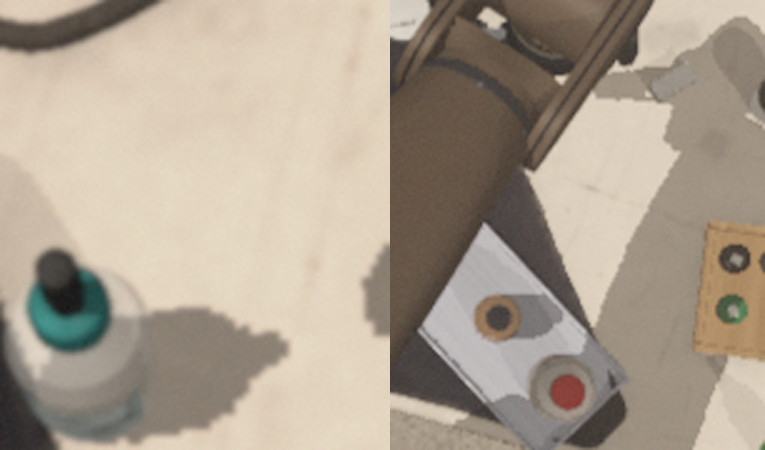

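Run:
```python
from h import *
np.set_printoptions(precision=4,suppress=True)
s=readout.get_state(); s['eef_pos']=np.array([.6487,-.2936,.1923])
w=lambda X,Y,z:atz('wrist',349-X/3,299-Y/3,z,s)
print('tip',w(57,262,.102)); print('teal top',w(65,295,.085),'shoulder mid',w(78,340,.07))
f=w(85,436,0)[:2]; e=campose('wrist',s)[1][:2]; d=(f-e)/np.linalg.norm(f-e); print('foot',f+.018*d)
for c in [(.63,-.271),(.625,-.272),(.635,-.27),(.63,-.274)]:
  print(c,[np.round([(349-a)*3 if i==0 else (299-a)*3 for i,a in enumerate(proj('wrist',(*c,z),s))]) for z in (0,.06,.08,.104)])
print(readout.get_state()['eef_pos'])
```

```text
tip [ 0.642  -0.2694  0.102 ]
teal top [ 0.6398 -0.2693  0.085 ] shoulder mid [ 0.6334 -0.2709  0.07  ]
foot [ 0.6372 -0.2573]
(0.63, -0.271) [array([101., 407.]), array([ 82., 364.]), array([ 74., 345.]), array([ 62., 318.])]
(0.625, -0.272) [array([104., 425.]), array([ 86., 385.]), array([ 78., 368.]), array([ 67., 343.])]
(0.635, -0.27) [array([ 98., 390.]), array([ 78., 343.]), array([ 70., 323.]), array([ 58., 293.])]
(0.63, -0.274) [array([111., 407.]), array([ 95., 364.]), array([ 88., 345.]), array([ 78., 318.])]
[ 0.6488 -0.2938  0.193 ]
```

Call:
step_arm --increments '[[[-5,14,0],[0,0,0]],[[-3,11,-10],[0,0,0]],[[0,0,-30],[0,0,0]],[[0,0,-30],[0,0,0]],[[0,0,-30],[0,0,0]],[[0,0,-20],[0,0,0]],[[0,0,-12],[0,0,0]],[[0,0,0],[0,0,0]]]'

```text
time: 37.23
eef_pos: [0.6392, -0.2678, 0.0573]
tcp_rot: [0.001, 1.0, 0.002, -0.001]
contact_force: [-0.9, 0.6, -0.3]
opening: 0.853
finger_force: 0.0
```

Call:
step_arm --increments '[[[0,0,0],[0,0,0]],[[0,0,0],[0,0,0]],[[0,0,0],[0,0,0]],[[0,0,0],[0,0,0]],[[0,0,0],[0,0,0]],[[0,0,0],[0,0,0]]]' --fingers -1 --grip_force 45

```text
time: 37.73
eef_pos: [0.6434, -0.2694, 0.0636]
tcp_rot: [0.0, 1.0, -0.001, 0.004]
contact_force: [-1.1, 1.7, 5.4]
opening: 0.391
finger_force: 44.5
```

Call:
step_arm --increments '[[[0,0,15],[0,0,0]],[[0,0,30],[0,0,0]],[[0,0,40],[0,0,0]],[[-10,4,35],[0,0,0]],[[-30,11,0],[0,0,0]],[[-35,12,0],[0,0,0]],[[-35,12,0],[0,0,0]],[[-35,12,0],[0,0,0]]]'

```text
time: 38.4
eef_pos: [0.4946, -0.2168, 0.1804]
tcp_rot: [0.0, 1.0, 0.0, 0.001]
contact_force: [-0.7, 0.3, -2.7]
opening: 0.384
finger_force: 45.3
```

Call:
step_arm --increments '[[[-23,10,0],[0,0,0]],[[0,0,-20],[0,0,0]],[[0,0,-35],[0,0,0]],[[0,0,-30],[0,0,0]],[[0,0,-18],[0,0,0]],[[0,0,0],[0,0,0]],[[0,0,0],[0,0,0]]]'

```text
time: 38.98
eef_pos: [0.4727, -0.2072, 0.0768]
tcp_rot: [0.0, 1.0, 0.001, 0.0]
contact_force: [-0.1, 0.2, -2.1]
opening: 0.387
finger_force: 45.6
```

Call:
step_arm --increments '[[[0,0,-5],[0,0,0]],[[0,0,-3],[0,0,0]],[[0,0,-2],[0,0,0]],[[0,0,0],[0,0,0]],[[0,0,0],[0,0,0]]]'

```text
time: 39.4
eef_pos: [0.4756, -0.2088, 0.0705]
tcp_rot: [0.0, 1.0, -0.001, 0.003]
contact_force: [-1.0, 1.5, 6.0]
opening: 0.381
finger_force: 46.6
```

Touching down; release and retreat.

Call:
step_arm --increments '[[[0,0,0],[0,0,0]],[[0,0,0],[0,0,0]],[[0,0,0],[0,0,0]],[[0,0,0],[0,0,0]],[[0,0,0],[0,0,0]]]' --fingers 0.3

```text
time: 39.82
eef_pos: [0.4737, -0.2078, 0.0675]
tcp_rot: [0.0, 1.0, -0.0, 0.001]
contact_force: [-0.2, 0.5, -0.3]
opening: 0.653
finger_force: 0.0
```

Call:
step_arm --increments '[[[0,0,25],[0,0,0]],[[0,0,40],[0,0,0]],[[0,0,40],[0,0,0]],[[0,0,40],[0,0,0]],[[0,30,20],[0,0,0]],[[-10,35,0],[0,0,0]],[[-15,40,0],[0,0,0]],[[-15,40,0],[0,0,0]]]'

```text
time: 40.48
eef_pos: [0.434, -0.0638, 0.2331]
tcp_rot: [0.001, 1.0, -0.0, 0.002]
contact_force: [0.4, 1.1, -0.3]
opening: 0.648
finger_force: 0.0
```

Call:
step_arm --increments '[[[0,40,0],[0,0,0]],[[0,40,0],[0,0,0]],[[0,0,0],[0,0,0]],[[0,0,0],[0,0,0]],[[0,0,0],[0,0,0]],[[0,0,0],[0,0,0]]]'

```text
time: 40.98
eef_pos: [0.4346, 0.0144, 0.2325]
tcp_rot: [0.001, 1.0, -0.0, 0.001]
contact_force: [0.8, -0.2, 0.0]
opening: 0.652
finger_force: 0.0
```

Run:
```python
from h import *
np.set_printoptions(precision=1,suppress=True)
t=snap('top','top9')[1].astype(int); sd=snap('side','s9')[1].astype(int); s=readout.get_state(); print(s['time'],s['eef_pos'])
def blobs(m,mn,box):
    x0,x1,y0,y1=box; q=np.zeros(m.shape,np.uint8); q[y0:y1,x0:x1]=m[y0:y1,x0:x1]
    n,l,st,c=cv2.connectedComponentsWithStats(q); k=st[:,4]>mn; return [(c[i].round(1).tolist(),int(st[i,4])) for i in range(1,n) if k[i]]
P={'L':(.363,-.3185),'M':(.4275,-.255),'S':(.475,-.2085)}
for n,im,box in (('top',t,(225,340,190,330)),('side',sd,(190,330,130,310))):
    r,g,b=im[...,0],im[...,1],im[...,2]
    print(n,'red',blobs((r>1.6*g)&(r>90),30,box),'exp',np.array(proj(n,(*P['L'],.125))))
    print(n,'black/tan',blobs((r>g+20)&(g>b+15)&(r>70),30,box),'exp body',np.array(proj(n,(*P['M'],.06))))
    print(n,'teal',blobs((g>r+15)&(b>r+15),6,box),'exp',np.array(proj(n,(*P['S'],.088))))
# lever knob & reader vs first side image
a=cv2.imread('pics/side0.png')[:,:,::-1].astype(int)
for nm,(x0,x1,y0,y1) in {'head/lever':(270,300,165,200),'bystanders':(310,350,165,200),'offcut':(345,372,245,268)}.items():
    print(nm,np.abs(a-sd)[y0:y1,x0:x1].mean())
a=cv2.imread('pics/top0.png')[:,:,::-1].astype(int)
for nm,(x0,x1,y0,y1) in {'head/lever':(215,263,178,213),'reader':(168,192,205,272),'block,red':(200,255,120,150)}.items():
    print(nm,np.abs(a-t)[y0:y1,x0:x1].mean())
```

```text
41.0833 [0.4 0.  0.2]
top red [([305.8, 286.3], 141)] exp [305.5 286.7]
top black/tan [([276.6, 256.9], 154)] exp body [277.3 257.4]
top teal [([258.1, 238.5], 27)] exp [257.4 236.3]
side red [([322.0, 172.0], 72), ([219.6, 218.2], 193)] exp [219.4 218.5]
side black/tan [([271.5, 130.8], 40), ([241.1, 214.5], 164), ([243.8, 229.6], 33), ([214.9, 250.8], 38), ([288.4, 296.2], 1213)] exp body [242.2 216.8]
side teal [([229.3, 147.2], 21), ([253.9, 196.8], 33)] exp [254.8 193. ]
head/lever 4.998095238095238
bystanders 1.1892857142857143
offcut 0.855072463768116
head/lever 5.5928571428571425
reader 16.441334991708125
block,red 5.313535353535354
```

```bash
python3 -c "
from plant import sign_off
print(sign_off())"
```

```text
the job is handed in; nothing more can be done
None
```

I handed in the job at about 41 s: I read the tile and all three labels in order, put the reader back in its cradle, stood the three bottles upright on the tray and swung the lever down to its stop. The hand-in gave no verdict; the final camera check put the bottles where I placed them, while the lever and reader had no separate final check, and the small bottle had been knocked a few centimetres before I picked it up.

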